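Set up the record-brush display on the shop counter

TASK

The counter display stand is sitting askew on its plywood plinth and rocks: first turn it on the plinth, without lifting it off, until all four feet drop into their pockets, it sits square with the plinth, its front to the customers (away from the robot), and no longer rocks. Then lay every record brush from the counter on the shelf, one on each felt place, lengthwise front to back, and pull the price flag out of its tube pot and stand it fully down in the socket behind the header board, its board facing the front squarely. Leave the bottle, the tapes and the mug where they are.

Things in the scene. Friction and masses are not known exactly. Their poses are not given: they have to be found in the camera images.
- stand_mid (a point): Shelf-top centre of the loose display stand (0.8 kg). Pale wooden shelf 150 mm deep (x) by 290 wide (y), 10 mm high front lip; four round black feet 18 mm across at x = +-50, y = +-80 mm, soles 74 mm below this point. +x: the stand's front, +y its left, z up. Seated, this point is 64 mm above the plinth's face; with feet up on the face, 74 mm
- rear_left_foot (a point): Sole of the stand's rear-left foot (x -50, y +80 mm of the stand). At the start it is already in its own pocket while the other feet stand up on the plinth's face, so the stand leans and rocks (up to 0.13 rad), turned 0.25 to 0.6 rad anticlockwise (from above) from home; turning it back about this foot brings all feet over their pockets
- header_mid (a point): Point on the stand's upright dark header board, 41 mm above the shelf top, at x = -55, y = 0 mm of the stand. The board runs along the stand's y: 200 mm wide, 12 mm thick (in x), its top edge 21 mm above this point. A good place to pinch it from above, across its thickness, to turn the stand. Axes as the stand's
- plinth_mid (a point): Centre of the top face of the square plywood plinth (fixed, 300 x 300 mm, 24 mm high) under the stand. Four square foot pockets, 26 mm wide and 10 mm deep, at x = +-50, y = +-80 mm. +x is where the stand's front must look (the customers' side), z up; a seated stand has this point's x, y and yaw (+-4 mm play)
- socket_mouth (a point): Mouth centre of the square steel flag socket behind the header board of the stand (on it at x -90, y +85 mm): 22 mm wide inside, 60 mm deep, walls 4 mm, mouth 36 mm above the shelf's top. Axes as the stand's
- place1 (a point): Centre of felt place 1 of 4 on the shelf's top (on the stand at x +10, y +99 mm): grey felt, long side front to back, flush with the shelf, in a bay 118 mm long and 52 mm wide between dark strips 6 mm high (14 mm wide between bays). Axes as the stand's
- place2 (a point): Centre of felt place 2 of 4 on the shelf's top (on the stand at x +10, y +33 mm): grey felt, long side front to back, flush with the shelf, in a bay 118 mm long and 52 mm wide between dark strips 6 mm high (14 mm wide between bays). Axes as the stand's
- place3 (a point): Centre of felt place 3 of 4 on the shelf's top (on the stand at x +10, y -33 mm): grey felt, long side front to back, flush with the shelf, in a bay 118 mm long and 52 mm wide between dark strips 6 mm high (14 mm wide between bays). Axes as the stand's
- place4 (a point): Centre of felt place 4 of 4 on the shelf's top (on the stand at x +10, y -99 mm): grey felt, long side front to back, flush with the shelf, in a bay 118 mm long and 52 mm wide between dark strips 6 mm high (14 mm wide between bays). Axes as the stand's
- brush1_mid (a point): Centre of velvet record brush 1: a loose block 100 mm long (x), 40 mm wide (y), 34 mm high (z), dark wood back with a pale stripe, grey velvet underneath; 0.11 kg. Absent in some starts
- brush2_mid (a point): Centre of velvet record brush 2: a loose block 100 mm long (x), 40 mm wide (y), 34 mm high (z), red back with a pale stripe, grey velvet underneath; 0.11 kg. Absent in some starts
- brush3_mid (a point): Centre of velvet record brush 3: a loose block 100 mm long (x), 40 mm wide (y), 34 mm high (z), blue back with a pale stripe, grey velvet underneath; 0.11 kg. Absent in some starts
- brush4_mid (a point): Centre of velvet record brush 4: a loose block 100 mm long (x), 40 mm wide (y), 34 mm high (z), yellow back with a pale stripe, grey velvet underneath; 0.11 kg. Absent in some starts
- flag_mid (a point): Centre of the yellow board of the price flag: board 10 mm thick (x), 64 mm wide (y), 50 mm high (z), on top of a round wooden stick 16 mm thick; the stick's lower end is 130 mm below this point. Loose, 0.07 kg; it stands upright in the tube pot. z points up the stick
- flag_end (a point): Lower end of the flag's stick, on its axis. Axes as the flag's
- pot_rim (a point): Centre of the rim of the aluminium tube pot (fixed) that holds the flag: tube 28 mm wide inside, 36 mm outside, rim 95 mm above the counter, inner floor 83 mm below the rim, on a foot disc 90 mm across
- bottle: Bystander: amber bottle of record cleaner with a black cap, 52 mm across, 150 mm high; origin under its centre
- tapes: Bystander: stack of four cassette cases, 110 x 70 x 68 mm; origin under its centre
- mug: Bystander: blue mug, 80 mm across, 92 mm high; origin under its centre
Mind the look-alikes: they are no part of the job. There is more than one size of the part that bears flag_mid; the job needs the smaller. There is more than one size of the part that bears brush1_mid; the job needs the smaller.

How it is judged:
By the outcome, as a careful person would: the job done as asked, in the order asked, and still so for the second after the job is handed in, with the robot touching nothing.
Of brush1, brush2, brush3, brush4 only 3 to 4 are there at a start; the rules pass over those that are not, and their reading is None.
At some moment in a run one of brush1, brush2, brush3, brush4 may be knocked a few centimetres aside while the robot is not near it.
It also fails if it takes over 208 s, if anything falls off the work surface, if the arm or the gripper's body presses on something with over 40 N, if the wrist force passes 120 N, or if a joint passes its speed limit or range.

ROBOT

A 6-joint arm with a two-finger parallel gripper is mounted at the origin on the work surface. World frame = base frame: x ahead of the robot, y to its left, z up, the work surface at z = 0. Lengths are in m, angles in rad, forces in N, time in s.
With the tool pointing down it reaches from about 0.35 to 0.975 m from the base axis. Payload 7.1 kg.
Tool frame: the origin (TCP) lies on the centre line of the jaws, within the pads' length; the fingertips stand ctrl.tip_extent ahead of it and the grasp point (between the pads) lies 11 mm behind it (ctrl.tip_extent is the distance from the TCP to the fingertips, in m); z points along the fingers, y is the direction in which the jaws open and shut (so a half turn about z gives the same grasp; the last joint's range is limited). The gripper opens to 88 mm and grips with 3 to 60 N. Pads are 20 mm wide; open, the fingers measure 115 mm over their backs; the gripper's body (75 mm by 178 mm) begins 61 mm behind the grasp point.
Start: joints at [-1.143, 0.423, 1.63, -0, 1.089, -0.019], TCP at [0.27, -0.564, 0.231] pointing down, gripper open.
Joint ranges: [-3, 3], [-0.9, 2.11], [0.09, 2.58], [-1.31, 4.45], [0.11, 2.69], [-2.54, 2.54]. Speed limits (rad/s): [2.39, 2.39, 3.01, 3.14, 3.14, 3.14].

INTERFACE

Orientations are given as a rotation vector (axis times angle).
In Python, from bench import readout, cams, sign_off, ctrl gives the robot as it stands.
- The arm moves only by the tool servo_tool, never from a script. Its arguments are lists of equal length, an entry for each row: "grip": the closure, from 0 (fully open) to 1 (shut); "linear": the shift along the tool's x, y, z in m, a list of three; "roll": the turn about the tool's z in rad. A call has exactly 10 rows; each row shifts and turns the commanded pose from where the row before left it, along the tool's axes as they then stand; what a row does not reach is not made up. A row lasts 1/8 s, in which the tool goes at most 62.5 mm and 10.7 degrees, less where a joint would pass 70% of its speed; a pose out of reach is approached as far as the arm can. A call with a gripper value outside its range is refused whole. The fingers move at their own pace and stop on an object; "grip_force" is the grip in N (left out, the last holds). Time passes only in rows, so rows that do not move let the fingers close, or fill a call up. It gives the time, the measured TCP pose, the force and the opening at its end, in the units of the state.
- readout.observe(): the state, without advancing time (a new reading comes with each control period).
- cams.read_camera(name): name is "scene" or "top" or "wrist"; returns a dict with "img" (384x512x3 uint8, blue, green, red), "fx", "fy", "cx", "cy" (pixels), "R" (3x3) and "t" (3): a world point X has camera coordinates R X + t; the wrist camera has in their place "tool_from_camera" (4x4, takes a point from camera to tool coordinates, whose origin is the TCP and whose axes are the flange's). Camera axes: x right, y down, z forward; pixel columns grow to the right and rows downward; lengths in m; the calibration is good to about 2 mm. A picture is of the moment at which its call begins: read the wrist's pose just before it. There is no depth.
- sign_off(): hands the job in, once; it reports no verdict.
The state is a dict: "time_s": time; "qpos": joint angles; "joint_velocities": joint speeds; "joint_efforts": joint torques, N m; "ee_pos": TCP position; "tool_rot": TCP orientation; "wrist_force": force on the tool from outside, world axes, zero at the start; "moment": the same for the moment, N m; "grip_width": finger opening in m.
Only numpy, scipy, OpenCV 4.12 (cv2) and the standard library are available. Lean on these libraries where they do the work, as an engineer would, in place of code of your own. Each camera call takes 0.05 s, during which the arm holds its last target.

## Working session

There is one attempt and no reset: what is moved stays moved. The work goes in short steps, Python scripts to look and compute and a tool call to move; the robot and the scene stay as the last step left them, time stands still between calls to the robot, and variables do not carry over. Pictures are saved under pics/ and viewed, and the job is handed in when it is done.

Besides the shell and the picture viewer there is one more tool, called after "Call:" as name(argument=value, ...) on one line, values as JSON. servo_tool: Moves the arm, as the interface text tells. Its arguments: {"type":"object","properties":{"grip":{"type":"array","items":{"type":"number"}},"linear":{"type":"array","items":{"type":"array","items":{"type":"number"}}},"roll":{"type":"array","items":{"type":"number"}},"grip_force":{"type":"number"}},"required":["grip","linear","roll"]}

```bash
ls; mkdir -p pics; python3 - <<'E'
from bench import readout, cams, ctrl
import cv2
s=readout.observe(); print(s); print(ctrl.tip_extent, [a for a in dir(ctrl) if a[0]!='_'])
for n in ['scene','top','wrist']:
    c=cams.read_camera(n); cv2.imwrite(f'pics/{n}0.png',c['img']); print(n,{k:v for k,v in c.items() if k!='img'})
E
```

```text
pics
{'time_s': 0.0, 'qpos': array([-1.14301380e+00,  4.23846514e-01,  1.63069816e+00, -1.95426783e-05,
        1.08856565e+00, -1.89984545e-02]), 'joint_velocities': array([-0.00062354,  0.00022506,  0.00025456,  0.00082458, -0.00066865,
        0.00187066]), 'joint_efforts': array([-1.70893123e-03, -5.44631124e+01, -2.73670292e+01,  6.42497744e-02,
        2.26634648e-02, -1.12388041e-04]), 'ee_pos': array([ 0.26983477, -0.56314876,  0.22989493]), 'tool_rot': array([-3.06208123e+00, -6.95664881e-01,  5.10255159e-04]), 'wrist_force': array([-0.04056559,  0.38541034,  0.22155374]), 'moment': array([-0.0001847 , -0.02706082, -0.00664289]), 'grip_width': 0.08767368741472659}
0.008 ['Unreachable', 'tip_extent']
scene {'fx': 362.85078136501505, 'fy': 362.85078136501505, 'cx': 257.47994894459447, 'cy': 193.26548430972252, 'R': array([[-0.19504892,  0.98055565, -0.02159959],
       [ 0.65476185,  0.11378335, -0.7472217 ],
       [-0.73023478, -0.15988738, -0.66422375]]), 't': array([ 0.0714346 , -0.30623169,  1.61115894])}
top {'fx': 477.18225869799977, 'fy': 477.18225869799977, 'cx': 251.01613724614344, 'cy': 188.5239569520254, 'R': array([[ 6.62273335e-03, -9.99977861e-01,  6.45953949e-04],
       [-9.96173552e-01, -6.65382977e-03, -8.71434462e-02],
       [ 8.71458150e-02, -6.63544324e-05, -9.96195564e-01]]), 't': array([0.0371602 , 0.5824486 , 1.80635852])}
wrist {'fx': 300.8060430134758, 'fy': 300.8060430134758, 'cx': 250.38113581766953, 'cy': 191.99473620054823, 'tool_from_camera': array([[-1.47145443e-04, -9.56765386e-01, -2.90860749e-01,
         8.11692691e-02],
       [ 9.99999870e-01, -2.82822614e-04,  4.24428061e-04,
         6.39208462e-04],
       [-4.88340075e-04, -2.90860649e-01,  9.56765303e-01,
        -1.54287154e-01],
       [ 0.00000000e+00,  0.00000000e+00,  0.00000000e+00,
         1.00000000e+00]])}
```

```bash
python3 - <<'E'
import cv2
for n in ['scene0','top0']:
    i=cv2.imread(f'pics/{n}.png'); cv2.imwrite(f'pics/{n}_b.png',cv2.resize(i,(800,600),interpolation=cv2.INTER_CUBIC))
E
```

```text
(no output)
```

View pics/scene0_b.png

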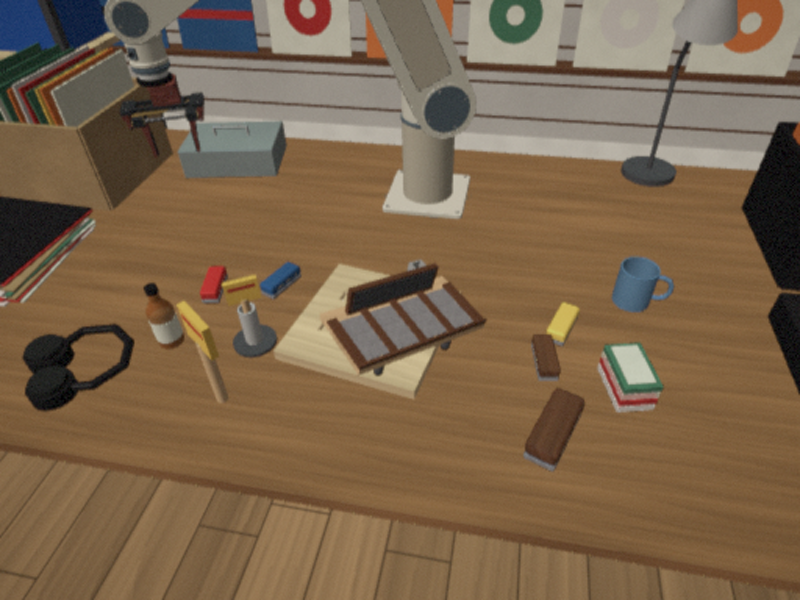

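View pics/top0_b.png

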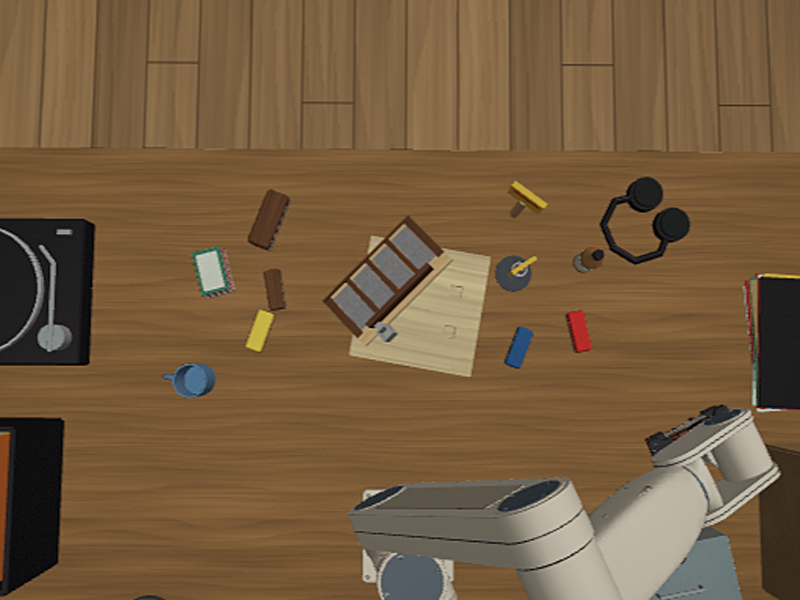

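View pics/wrist0.png

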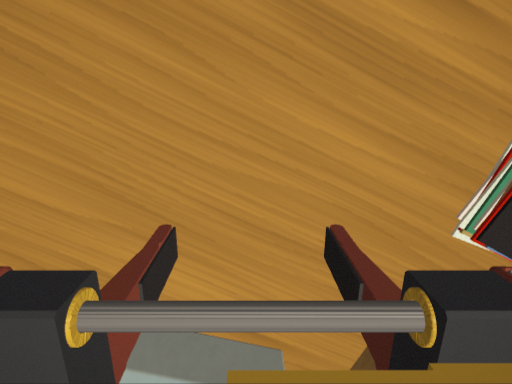

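```bash
cat > h.py <<'E'
import numpy as np, cv2
from scipy.spatial.transform import Rotation as Ro
from bench import readout, cams, ctrl
class Cam:
    def __init__(s,name,save=None):
        st=readout.observe(); s.st=st
        c=cams.read_camera(name); s.img=c['img']; s.K=np.array([[c['fx'],0,c['cx']],[0,c['fy'],c['cy']],[0,0,1]])
        if name=='wrist':
            T=np.eye(4); T[:3,:3]=Ro.from_rotvec(st['tool_rot']).as_matrix(); T[:3,3]=st['ee_pos']
            W=np.linalg.inv(T@c['tool_from_camera']); s.R=W[:3,:3]; s.t=W[:3,3]
        else: s.R=c['R']; s.t=c['t']
        if save: cv2.imwrite(f'pics/{save}.png',s.img)
    def proj(s,X):
        p=(np.atleast_2d(X)@s.R.T+s.t)@s.K.T; return p[:,:2]/p[:,2:]
    def ray(s,px):
        px=np.atleast_2d(np.array(px,float)); d=np.c_[px,np.ones(len(px))]@np.linalg.inv(s.K).T@s.R
        return -s.R.T@s.t, d/np.linalg.norm(d,axis=1)[:,None]
    def plane(s,px,z):
        o,d=s.ray(px); k=(z-o[2])/d[:,2]; return o+k[:,None]*d
    def hsv(s): return cv2.cvtColor(s.img,cv2.COLOR_BGR2HSV)
def tri(c1,p1,c2,p2):
    o1,d1=c1.ray(p1);o2,d2=c2.ray(p2);A=np.array([d1[0],-d2[0]]).T
    k=np.linalg.lstsq(A,o2-o1,rcond=None)[0]; a=o1+k[0]*d1[0];b=o2+k[1]*d2[0]; return (a+b)/2,np.linalg.norm(a-b)
def psi(st):
    x=Ro.from_rotvec(st['tool_rot']).as_matrix()[:,0]; return np.arctan2(x[1],x[0])
def blobs(mask,mn=20):
    n,l,s,c=cv2.connectedComponentsWithStats(mask.astype(np.uint8)*255 if mask.dtype==bool else mask)
    return [(l==i) for i in range(1,n) if s[i,4]>=mn]
def rect_on(cam,m,z):
    "min-area rectangle of mask m cast on plane z: centre, (long,short), yaw of long side"
    cs,_=cv2.findContours(m.astype(np.uint8),cv2.RETR_EXTERNAL,cv2.CHAIN_APPROX_NONE); c=max(cs,key=len)[:,0,:]
    P=cam.plane(c,z)[:,:2]; (cx,cy),(w,h),a=cv2.minAreaRect((P*1000).astype(np.float32)); a=np.radians(a)
    if w<h: w,h=h,w; a+=np.pi/2
    a=(a+np.pi/2)%np.pi-np.pi/2
    return np.array([cx,cy]),(w,h),a
def move_to(xyz,ps):
    "tool-frame shift from the present pose to TCP xyz, yaw ps (tool down)"
    st=readout.observe(); R=Ro.from_rotvec(st['tool_rot']).as_matrix(); d=R.T@(np.array(xyz)-st['ee_pos'])
    r=-((ps-psi(st)+np.pi)%(2*np.pi)-np.pi)
    print('shift tool',d.round(4),'roll',round(r,4)); return d,r
E
python3 - <<'E'
from h import *
t=Cam('top'); H=t.hsv(); I=t.img
def show(name,m,z,mn=60):
    for b in blobs(m,mn):
        c,s,a=rect_on(t,b,z); print(name,c.round(1),np.round(s,1),round(a,3),'px',np.argwhere(b).mean(0)[::-1].round())
h,s,v=H[...,0],H[...,1],H[...,2]
roi=np.zeros(h.shape,bool); roi[100:260,100:470]=1
show('red',roi&((h<6)|(h>174))&(s>150)&(v>80),.034)
show('blue',roi&(h>100)&(h<125)&(s>140),.034)
show('yel',roi&(h>20)&(h<32)&(s>170)&(v>120),.034)
show('brown',roi&(h<12)&(s>110)&(v<110)&(v>40)&(I[...,2]>45),.034)
for n,x in [('yel',(0.7,0)),]: pass
cr=t.img[125:260,195:330]; cv2.imwrite('pics/topstand.png',cv2.resize(cr,(600,600),interpolation=cv2.INTER_CUBIC))
cr=t.img[100:220,310:400]; cv2.imwrite('pics/topflag.png',cv2.resize(cr,(450,600),interpolation=cv2.INTER_CUBIC))
E
```

```text
red [ 496.4 -413.4] [97.6 39.2] 0.218 px [370. 212.]
blue [ 455.7 -266.1] [97.6 37.6] -0.367 px [332. 222.]
yel [ 833.  -295.2] [96.5 16.8] 0.935 px [338. 124.]
brown [753.  330.2] [135.1  35.7] -0.621 px [175. 145.]
brown [638.7  76.2] [294.  90.] -0.773 px [237. 171.]
```

View pics/topstand.png

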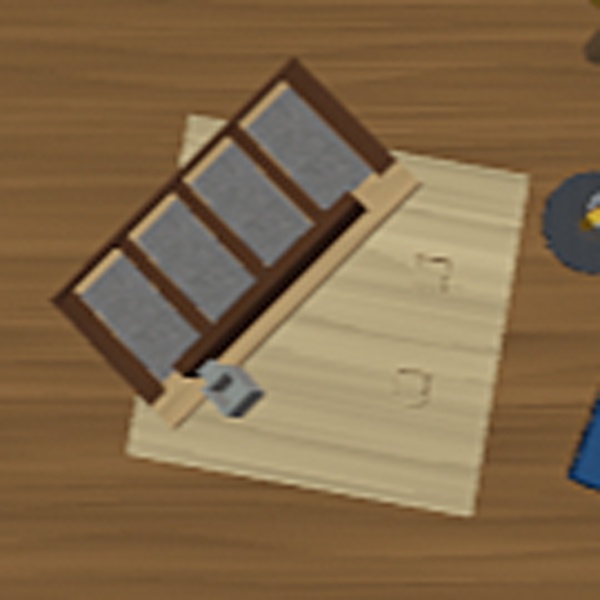

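View pics/topflag.png

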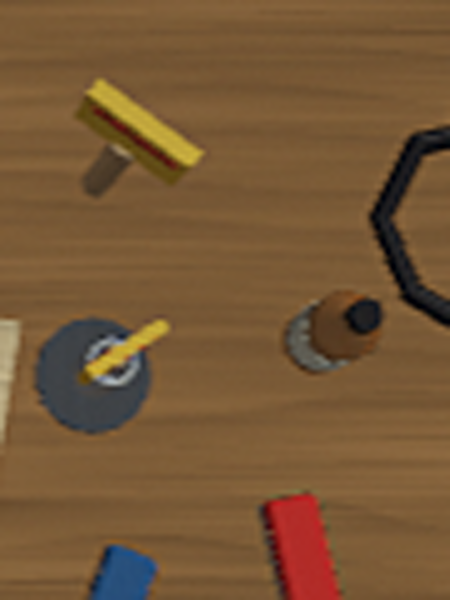

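```bash
cat >> h.py <<'E'
def plan(xyz,ps,n=10,st=None,p0=None,s0=None):
    "how far each of n rows goes, tool axes, for a straight line to xyz with yaw ps"
    if p0 is None:
        st=readout.observe(); p0=st['ee_pos']; s0=psi(st)
    p0=np.array(p0); dp=(np.array(xyz)-p0)/n; ds=((ps-s0+np.pi)%(2*np.pi)-np.pi)/n
    out=[]
    for i in range(n):
        a=s0+ds*i; x=np.array([np.cos(a),np.sin(a)]); y=np.array([np.sin(a),-np.cos(a)])
        out.append([round(float(dp[:2]@x),4),round(float(dp[:2]@y),4),round(float(-dp[2]),4)])
    print(out); print('roll',round(-ds,4))
E
python3 - <<'E'
from h import *
t=Cam('top')
f=lambda p:(np.array(p)/4.4444+[195,125])
C=t.plane([f(p) for p in [(190,115),(528,175),(475,515),(128,455)]],.024); print(C.round(3),C.mean(0))
print('stand ends',t.plane([f((180,425)),f((420,185)),f((55,300)),f((293,58))],.09).round(3))
plan([.58,.12,.38],2.2,10)
E
```

```text
[[ 0.728  0.093  0.024]
 [ 0.677 -0.201  0.024]
 [ 0.384 -0.154  0.024]
 [ 0.433  0.144  0.024]] [ 0.55553027 -0.02932367  0.024     ]
stand ends [[ 0.458  0.097  0.09 ]
 [ 0.659 -0.102  0.09 ]
 [ 0.561  0.202  0.09 ]
 [ 0.766  0.005  0.09 ]]
[[0.0575, -0.0482, -0.015], [0.065, -0.0375, -0.015], [0.0706, -0.0256, -0.015], [0.0739, -0.0129, -0.015], [0.075, 0.0002, -0.015], [0.0739, 0.0133, -0.015], [0.0704, 0.026, -0.015], [0.0648, 0.0379, -0.015], [0.0572, 0.0486, -0.015], [0.0478, 0.0578, -0.015]]
roll -0.1753
```

```bash
python3 - <<'E'
from h import *
plan([.60,.12,.40],2.2,13)
E
```

```text
[[0.0456, -0.0364, -0.0131], [0.0501, -0.03, -0.0131], [0.0537, -0.023, -0.0131], [0.0563, -0.0155, -0.0131], [0.0579, -0.0078, -0.0131], [0.0584, 0.0, -0.0131], [0.0578, 0.0079, -0.0131], [0.0563, 0.0156, -0.0131], [0.0537, 0.023, -0.0131], [0.0501, 0.03, -0.0131], [0.0456, 0.0365, -0.0131], [0.0403, 0.0423, -0.0131], [0.0342, 0.0473, -0.0131]]
roll -0.1349
```

Call:
servo_tool(grip=[0,0,0,0,0,0,0,0,0,0], linear=[[0.046,-0.036,-0.013],[0.05,-0.03,-0.013],[0.054,-0.023,-0.013],[0.056,-0.016,-0.013],[0.058,-0.008,-0.013],[0.058,0,-0.013],[0.058,0.008,-0.013],[0.056,0.016,-0.013],[0.054,0.023,-0.013],[0.05,0.03,-0.013]], roll=[-0.135,-0.135,-0.135,-0.135,-0.135,-0.135,-0.135,-0.135,-0.135,-0.135])

```text
time_s: 1.5
ee_pos: [0.5246, -0.0359, 0.3613]
tool_rot: [1.951, 2.462, 0.0]
wrist_force: [0.9, -1.1, -0.5]
grip_width: 0.0878
```

```bash
python3 - <<'E'
from h import *
s=readout.observe(); print(s['ee_pos'],psi(s),s['qpos'])
plan([.60,.12,.40],2.2,5)
E
```

```text
[ 0.52461834 -0.03591255  0.36127031] 1.80135348205524 [-9.09082484e-02  1.42941244e-01  1.70416095e+00 -1.30229803e-04
  1.29405776e+00 -3.21429897e-01]
[[0.0269, 0.0218, -0.0077], [0.0251, 0.0239, -0.0077], [0.0231, 0.0258, -0.0077], [0.021, 0.0276, -0.0077], [0.0187, 0.0291, -0.0077]]
roll -0.0797
```

Call:
servo_tool(grip=[0,0,0,0,0,0,0,0,0,0], linear=[[0.027,0.022,-0.008],[0.025,0.024,-0.008],[0.023,0.026,-0.008],[0.021,0.028,-0.008],[0.019,0.029,-0.008],[0,0,0],[0,0,0],[0,0,0],[0,0,0],[0,0,0]], roll=[-0.08,-0.08,-0.08,-0.08,-0.08,0,0,0,0,0])

```text
time_s: 2.75
ee_pos: [0.6007, 0.1178, 0.4008]
tool_rot: [1.431, 2.797, 0.0]
wrist_force: [-0.3, -0.1, 0.6]
grip_width: 0.0879
```

```bash
python3 - <<'E'
from h import *
w=Cam('wrist','w1'); print(w.st['ee_pos'],psi(w.st))
t=Cam('top','t1')
E
```

```text
[0.6006743  0.11776142 0.40075218] 2.196002181960898
```

View pics/w1.png

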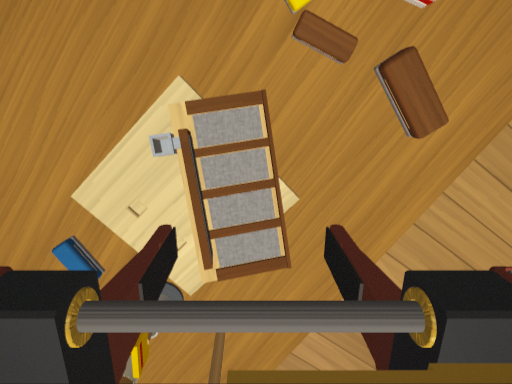

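```bash
python3 - <<'E'
import cv2
i=cv2.imread('pics/w1.png')[70:300,65:305]; cv2.imwrite('pics/w1c.png',cv2.resize(i,None,fx=2.6,fy=2.6,interpolation=cv2.INTER_CUBIC))
E
```

```text
(no output)
```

View pics/w1c.png

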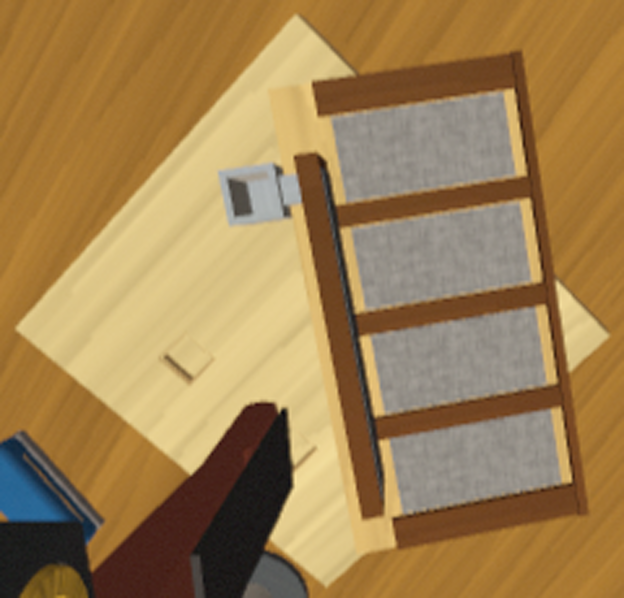

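```bash
cat > standpnp.py <<'E'
from h import *
def stand_pose(cam,obj,px):
    obj=np.array(obj,float); px=np.array(px,float)
    ok,r,t=cv2.solvePnP(obj,px,cam.K,None,flags=cv2.SOLVEPNP_SQPNP); 
    r,t=cv2.solvePnPRefineLM(obj,px,cam.K,None,r,t)
    e=cv2.projectPoints(obj,r,t,cam.K,None)[0][:,0]-px
    R=cam.R.T@cv2.Rodrigues(r)[0]; T=cam.R.T@(t[:,0]-cam.t)
    return R,T,np.abs(e).max(0),e
E
python3 - <<'E'
from standpnp import *
w=Cam('wrist')
f=lambda L:np.array(L)/2.6+[65,70]
obj=[(-.075,.145,0),(-.075,-.145,0),(.075,.145,.010),(.075,-.145,.010),(-.061,.1,.062),(-.049,.1,.062),(-.061,-.1,.062),(-.049,-.1,.062),(-.09,.085,.036)]
px=f([(270,90),(362,555),(521,52),(587,513),(296,156),(318,154),(362,518),(383,513),(253,195)])
R,T,e,E=stand_pose(w,obj,px); print('T',T,'err',e); print(R.round(3)); print(E.round(1))
print('yaw',np.arctan2(R[1,0],R[0,0]), 'rotvec tilt',Ro.from_matrix(R).as_euler('ZYX'))
print('header',R@[-.055,0,.041]+T,'rlfoot',R@[-.05,.08,-.074]+T)
for x,y in [(50,80),(50,-80),(-50,-80)]: print('foot',x,y,(R@[x/1e3,y/1e3,-.074]+T).round(4))
P=w.plane(f([(297,14),(609,335),(327,587),(15,327)]),.024); print('plinth',P.round(3),P.mean(0).round(4)); 
for i in range(4):
    d=P[(i+1)%4]-P[i]; print(np.linalg.norm(d[:2]),np.arctan2(d[1],d[0]))
print('pocket',w.plane(f([(188,360)]),.024))
E
```

```text
T [0.6130498  0.05387168 0.08752954] err [1.53918503 1.01072957]
[[ 0.716 -0.698 -0.015]
 [ 0.686  0.699  0.202]
 [-0.131 -0.155  0.979]]
[[ 0.   0.7]
 [-1.5 -1. ]
 [ 0.1  0.1]
 [ 0.8  0.1]
 [-0.5  0.1]
 [-0.1 -0.5]
 [ 0.4  0. ]
 [ 0.6  0.4]
 [ 0.2  0.1]]
yaw 0.7643994619406714 rotvec tilt [ 0.76439946  0.13137984 -0.15711534]
header [0.5730821  0.02443612 0.13488067] rlfoot [0.52250364 0.06047814 0.0092113 ]
foot 50 80 [ 0.5941  0.1291 -0.0039]
foot 50 -80 [0.7058 0.0173 0.0209]
foot -50 -80 [ 0.6342 -0.0513  0.034 ]
plinth [[ 0.437  0.146  0.024]
 [ 0.731  0.094  0.024]
 [ 0.681 -0.202  0.024]
 [ 0.385 -0.149  0.024]] [ 0.5586 -0.0278  0.024 ]
0.2989743174206628 -0.17495396333371233
0.2999731809102862 -1.7385827043385782
0.30144340788378615 2.9657053084507075
0.299684283405492 1.3947782632300831
pocket [[ 0.49684727 -0.09883296  0.024     ]]
```

```bash
python3 - <<'E'
from h import *
s=Cam('scene','s1')
i=s.img[150:270,160:330]; cv2.imwrite('pics/s1c.png',cv2.resize(i,None,fx=4.5,fy=4.5,interpolation=cv2.INTER_CUBIC))
E
```

```text
(no output)
```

View pics/s1c.png

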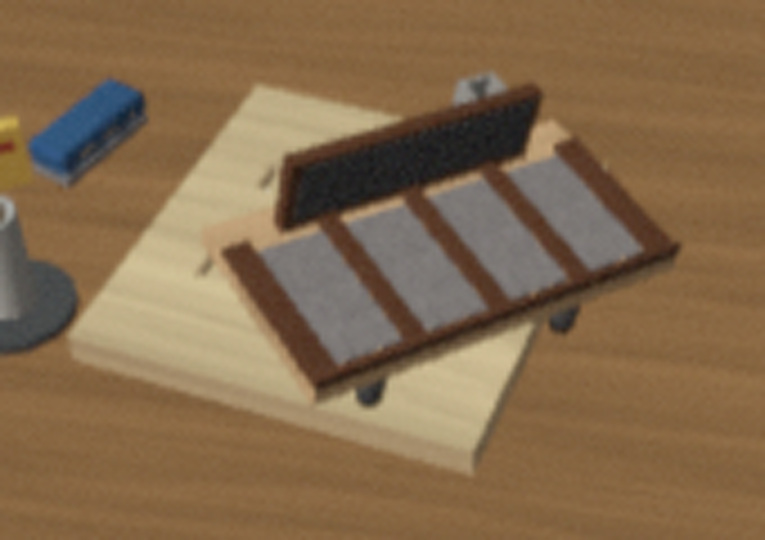

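```bash
python3 - <<'E'
from standpnp import *
w=Cam('wrist')
f=lambda L:np.array(L)/2.6+[65,70]
obj=[(-.075,.145,0),(-.075,-.145,0),(.075,.145,.010),(.075,-.145,.010),(-.061,.1,.062),(-.049,.1,.062),(-.061,-.1,.062),(-.049,-.1,.062),(-.09,.085,.036)]
px=f([(270,90),(362,555),(521,52),(587,513),(296,156),(318,154),(362,518),(383,513),(253,195)])
R,T,e,E=stand_pose(w,obj,px); T=T+[0,0,.0045]
yaw=.764
# level target with RL in pocket
cs,sn=np.cos(yaw),np.sin(yaw); Rz=np.array([[cs,-sn,0],[sn,cs,0],[0,0,1]])
c=np.array([.5586,-.0278]); a=-.175
pk=c+np.array([[np.cos(a),-np.sin(a)],[np.sin(a),np.cos(a)]])@[-.05,.08]; print('RL pocket',pk)
h=Rz@[-.005,-.035,.115]+[pk[0],pk[1],.014]; print('level grasp target',h)
print('now header y45',R@[-.055,.045,.041]+T,'top',R@[-.055,.045,.062]+T)
ps=yaw+np.pi/2; X=np.array([np.cos(ps),np.sin(ps),0]);Y=np.array([np.sin(ps),-np.cos(ps),0])
for nm,p in [('hdr top front',(-.049,.045,.062)),('hdr top rear',(-.061,.045,.062)),('hdr low f',(-.049,.045,.02)),('hdr low r',(-.061,.045,.02)),('sock',(-.075,.07,.036)),('sock2',(-.105,.07,.036)),('sock3',(-.105,.07,-.024)),('shelf',(-.02,.045,0)),('strip',(0,.066,.006)),('strip',(.01,0,.006))]:
    q=R@p+T; print(nm,'tool x,y,z',((q-h)@X*1000).round(),((q-h)@Y*1000).round(),(q[2]*1000).round())
plan([h[0],h[1],h[2]-.011+.10],ps,10)
E
```

```text
RL pocket [0.52329232 0.05968353]
level grasp target [0.54389549 0.03095184 0.129     ]
now header y45 [0.54166365 0.05602209 0.13236688] top [0.5413517  0.06027392 0.15292958]
hdr top front tool x,y,z 23.0 24.0 152.0
hdr top rear tool x,y,z 23.0 13.0 154.0
hdr low f tool x,y,z 16.0 19.0 111.0
hdr low r tool x,y,z 16.0 7.0 113.0
sock tool x,y,z 44.0 -5.0 126.0
sock2 tool x,y,z 44.0 -35.0 130.0
sock3 tool x,y,z 34.0 -43.0 71.0
shelf tool x,y,z 13.0 45.0 88.0
strip tool x,y,z 35.0 65.0 88.0
strip tool x,y,z -30.0 77.0 97.0
[[-0.0037, -0.0097, 0.0183], [-0.0036, -0.0098, 0.0183], [-0.0035, -0.0098, 0.0183], [-0.0033, -0.0099, 0.0183], [-0.0032, -0.0099, 0.0183], [-0.0031, -0.01, 0.0183], [-0.0029, -0.01, 0.0183], [-0.0028, -0.01, 0.0183], [-0.0026, -0.0101, 0.0183], [-0.0025, -0.0101, 0.0183]]
roll -0.0138
```

```bash
python3 - <<'E'
from h import *
ps=.764+np.pi/2; X=np.array([np.cos(ps),np.sin(ps)]);Y=np.array([np.sin(ps),-np.cos(ps)])
h=np.array([.5439,.031])+.014*X+.006*Y; print(h)
plan([h[0],h[1],.20],ps,6)
E
```

```text
[0.53854703 0.04525994]
[[-0.0038, -0.0155, 0.0334], [-0.0034, -0.0156, 0.0334], [-0.0031, -0.0157, 0.0334], [-0.0027, -0.0158, 0.0334], [-0.0023, -0.0158, 0.0334], [-0.002, -0.0159, 0.0334]]
roll -0.023
```

Call:
servo_tool(grip=[0,0,0,0,0,0,0,0,0,0], linear=[[-0.004,-0.0155,0.033],[-0.0035,-0.0155,0.033],[-0.003,-0.0155,0.033],[-0.003,-0.016,0.034],[-0.002,-0.016,0.034],[-0.002,-0.016,0.034],[0,0,0],[0,0,0],[0,0,0],[0,0,0]], roll=[-0.023,-0.023,-0.023,-0.023,-0.023,-0.023,0,0,0,0])

```text
time_s: 4.25
ee_pos: [0.5394, 0.0453, 0.2008]
tool_rot: [1.232, 2.888, 0.002]
wrist_force: [1.0, 0.1, -0.0]
grip_width: 0.0877
```

```bash
python3 - <<'E'
from h import *
w=Cam('wrist','w2'); print(w.st['ee_pos'],psi(w.st))
E
```

```text
[0.53942849 0.04528852 0.20078194] 2.3350957419012146
```

View pics/w2.png

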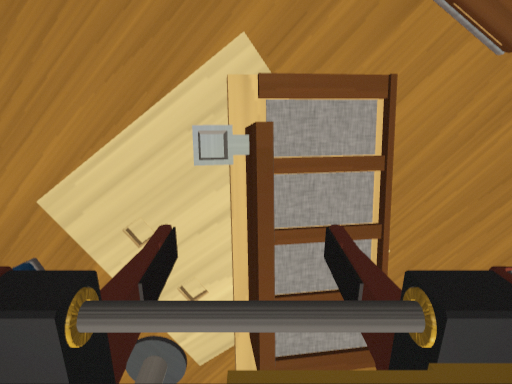

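Call:
servo_tool(grip=[0,0,0,0,0,0,0,0,0.3,0.45], linear=[[0,0,0.02],[0,0,0.02],[0,0,0.02],[0,0,0.012],[0,0,0.009],[0,0,0],[0,0,0],[0,0,0],[0,0,0],[0,0,0]], roll=[0,0,0,0,0,0,0,0,0,0], grip_force=15)

```text
time_s: 5.55
ee_pos: [0.5386, 0.0449, 0.1189]
tool_rot: [1.233, 2.889, 0.0]
wrist_force: [-0.6, 0.1, 0.5]
grip_width: 0.0713
```

```bash
python3 - <<'E'
from h import *
w=Cam('wrist','w3'); print(w.st['ee_pos'],psi(w.st),w.st['wrist_force'],w.st['grip_width'])
s=Cam('scene'); cv2.imwrite('pics/s3.png',cv2.resize(s.img[100:270,160:380],None,fx=3.5,fy=3.5,interpolation=cv2.INTER_CUBIC))
E
```

```text
[0.53862937 0.04492034 0.11887471] 2.3347913494345995 [-0.59669487  0.06193719  0.52422145] 0.0712593412242319
```

View pics/w3.png

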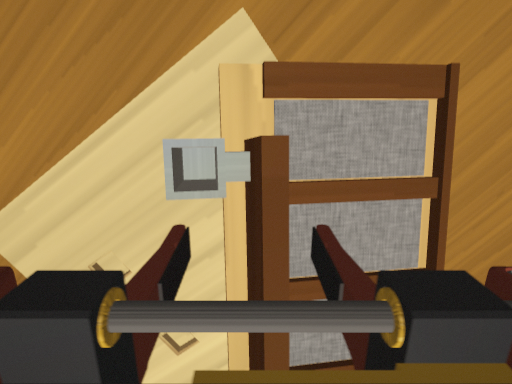

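View pics/s3.png

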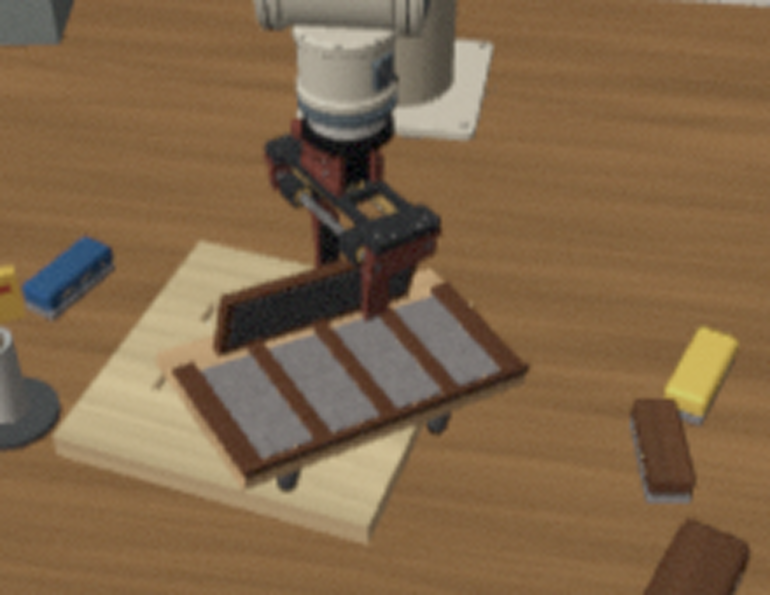

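Call:
servo_tool(grip=[0.7,0.8,0.9,1,1,1,1,1,1,1], linear=[[0,0,0],[0,0,0],[0,0,0],[0,0,0],[0,0,0],[0,0,0],[0,0,0],[0,0,0],[0,0,0],[0,0,0]], roll=[0,0,0,0,0,0,0,0,0,0], grip_force=40)

```text
time_s: 6.9
ee_pos: [0.5367, 0.0432, 0.1181]
tool_rot: [-1.23, -2.888, 0.007]
wrist_force: [-2.2, -9.0, 0.9]
grip_width: 0.0122
```

```bash
python3 - <<'E'
from h import *
w=Cam('wrist','w4'); print(w.st['ee_pos'],psi(w.st),w.st['wrist_force'],w.st['grip_width'])
s=Cam('scene'); cv2.imwrite('pics/s4.png',cv2.resize(s.img[150:270,180:330],None,fx=5,fy=5,interpolation=cv2.INTER_CUBIC))
E
```

```text
[0.5367372  0.04316948 0.11813848] 2.336540478174034 [-2.2163204  -9.01518614  0.89018308] 0.012230932425397214
```

View pics/w4.png

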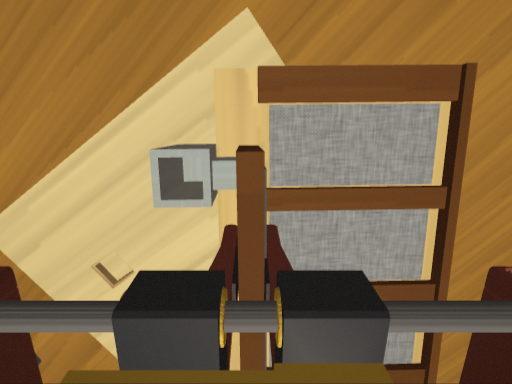

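View pics/s4.png

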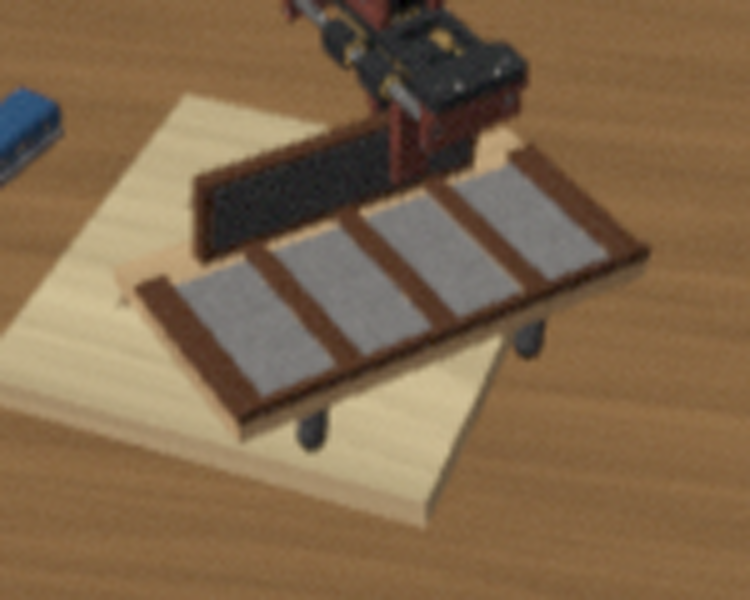

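Call:
servo_tool(grip=[1,1,1,1,1,1,1,1,1,1], linear=[[-0.002,0,-0.002],[-0.002,0,-0.002],[-0.002,0,-0.002],[-0.001,0,-0.002],[-0.001,0,-0.002],[0,0,0],[0,0,0],[0,0,0],[0,0,0],[0,0,0]], roll=[0,0,0,0,0,0,0,0,0,0], grip_force=40)

```text
time_s: 8.25
ee_pos: [0.544, 0.0391, 0.1286]
tool_rot: [-1.233, -2.889, 0.0]
wrist_force: [0.0, -0.3, -5.8]
grip_width: 0.0119
```

```bash
python3 - <<'E'
from h import *
w=Cam('wrist','w5'); print(w.st['ee_pos'],psi(w.st),w.st['wrist_force'],w.st['grip_width'],w.st['moment'])
s=Cam('scene','s5f'); cv2.imwrite('pics/s5.png',cv2.resize(s.img[150:270,180:330],None,fx=5,fy=5,interpolation=cv2.INTER_CUBIC))
E
```

```text
[0.54403135 0.03914747 0.12864519] 2.3348497912188226 [ 0.04194991 -0.28561518 -5.84122633] 0.011867741367764924 [ 0.01353009  0.3021428  -0.02266434]
```

View pics/s5.png

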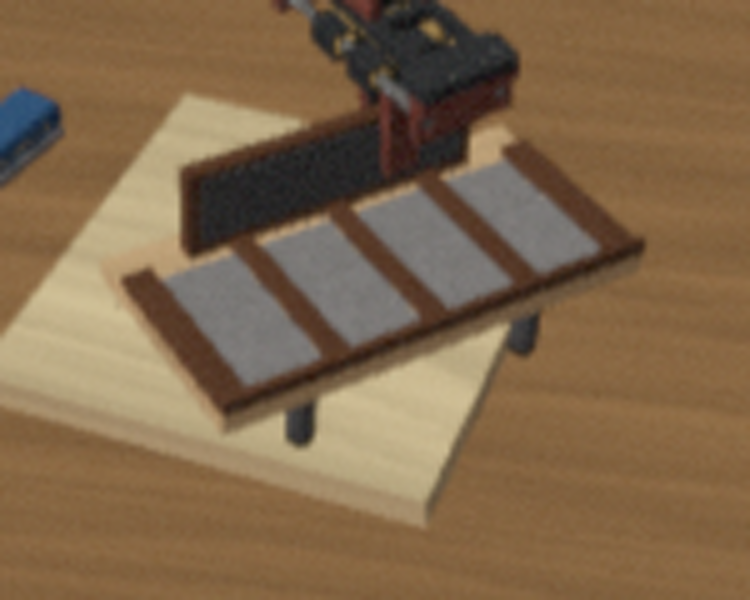

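View pics/w5.png

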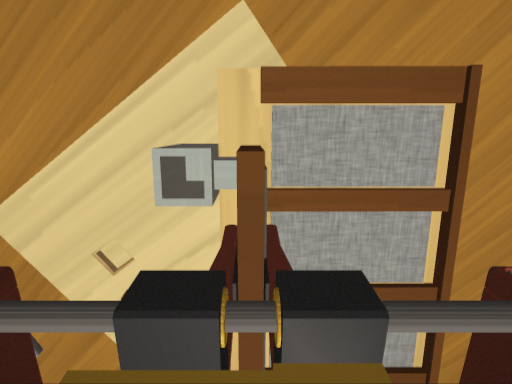

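```bash
cat >> standpnp.py <<'E'
from scipy.optimize import least_squares
def pose2(obs,x0):
    "obs: list of (cam,[(obj,px)],weight); x0: rotvec,T -> R,T,residuals"
    def res(x):
        R=Ro.from_rotvec(x[:3]).as_matrix(); r=[]
        for c,L,wt in obs:
            P=np.array([a for a,_ in L])@R.T+x[3:]; r.append(wt*(c.proj(P)-np.array([b for _,b in L])).ravel())
        return np.concatenate(r)
    s=least_squares(res,x0,loss='soft_l1'); return Ro.from_rotvec(s.x[:3]).as_matrix(),s.x[3:],s.fun
def report(R,T):
    z,y,x=Ro.from_matrix(R).as_euler('ZYX'); print('yaw %.3f pitch %.3f roll %.3f'%(z,y,x),'T',T.round(4))
    c=np.array([.5586,-.0278]);a=-.175;Rp=np.array([[np.cos(a),-np.sin(a)],[np.sin(a),np.cos(a)]])
    for n,p in dict(FL=(.05,.08),FR=(.05,-.08),RL=(-.05,.08),RR=(-.05,-.08)).items():
        q=R@[p[0],p[1],-.074]+T; print(n,'z %.4f'%q[2],'plinth xy',(Rp.T@(q[:2]-c)).round(4))
E
python3 - <<'E'
from standpnp import *
w=Cam('wrist'); s=Cam('scene')
f=lambda p:np.array(p)/5+[180,150]
so=[((-.075,-.145,0),f((103,265))),((.075,-.145,.01),f((222,408))),((.075,.145,.01),f((643,240))),((-.061,-.1,.062),f((183,168))),((.05,-.08,-.074),f((299,442))),((.05,.08,-.074),f((521,352)))]
wo=[((-.09,.085,.036),(184,176)),((-.061,.1,.062),(238,148)),((-.049,.1,.062),(264,148)),((.075,.145,.01),(479,67)),((-.075,.145,0),(217,70))]
R,T,r=pose2([(w,wo,1),(s,so,2)],np.r_[0,0,.76,.61,.05,.095]); report(R,T); print(r.reshape(-1,2).round(1))
E
```

```text
yaw 0.771 pitch -0.003 roll -0.109 T [0.6171 0.0449 0.1035]
FL z 0.0214 plinth xy [0.0164 0.1644]
FR z 0.0388 plinth xy [0.1453 0.0712]
RL z 0.0211 plinth xy [-0.0421  0.0833]
RR z 0.0385 plinth xy [ 0.0868 -0.0098]
[[ 0.1 -0.3]
 [-1.4  0.7]
 [ 0.6  0.5]
 [-0.1 -3.7]
 [ 0.3 -1. ]
 [-1.5 -1.3]
 [ 0.6 -0.7]
 [ 0.6  1.5]
 [-1.9  0.2]
 [-0.2  1.6]
 [-1.1  1.8]]
```

Call:
servo_tool(grip=[1,1,1,1,1,1,1,1,1,1], linear=[[0,0,0],[0,0,0],[0,0,0],[0,0,0],[0,0,0],[0,0,0],[0,0,0],[0,0,0],[0,0,0],[0,0,0]], roll=[0,0,0,0,0,0,0,0,0,0], grip_force=14)

```text
time_s: 9.7
ee_pos: [0.5442, 0.0392, 0.1288]
tool_rot: [1.233, 2.889, 0.0]
wrist_force: [0.9, 0.9, -3.9]
grip_width: 0.0122
```

```bash
python3 - <<'E'
from h import *
w=Cam('wrist','w6'); print(w.st['ee_pos'],psi(w.st),w.st['wrist_force'],w.st['grip_width'],w.st['moment'])
s=Cam('scene','s6f'); cv2.imwrite('pics/s6.png',cv2.resize(s.img[150:270,180:330],None,fx=5,fy=5,interpolation=cv2.INTER_CUBIC))
E
```

```text
[0.54419527 0.03917025 0.12875791] 2.334833698255266 [ 0.87960673  0.87041303 -3.91089469] 0.012230954590047211 [ 0.0791561  -0.19337361  0.10827334]
```

View pics/s6.png

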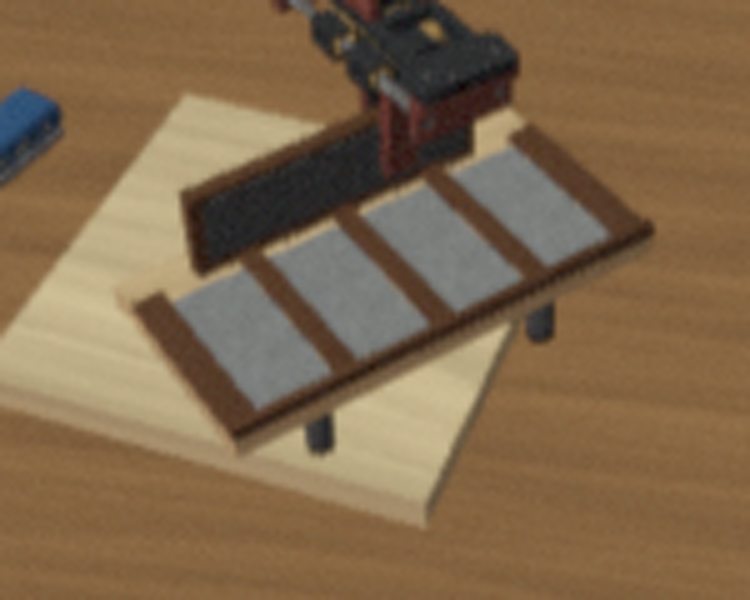

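View pics/w6.png

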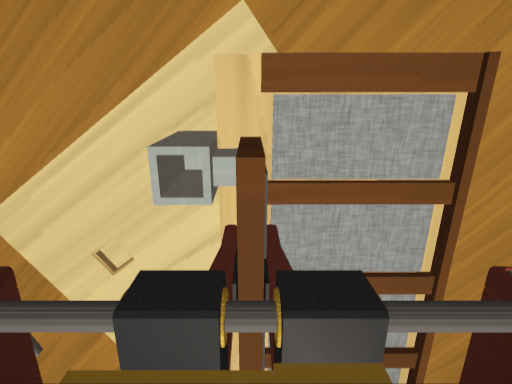

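```bash
python3 - <<'E'
from standpnp import *
w=Cam('wrist'); s=Cam('scene')
f=lambda p:np.array(p)/5+[180,150]
so=[((-.075,-.145,0),f((115,293))),((.075,-.145,.01),f((237,432))),((.075,.145,.01),f((653,227))),((-.061,-.1,.062),f((183,193))),((.05,-.08,-.074),f((320,449))),((.05,.08,-.074),f((541,340)))]
wo=[((-.09,.085,.036),(182,174)),((-.061,.1,.062),(238,139)),((-.049,.1,.062),(264,139)),((.075,.145,.01),(497,53)),((-.075,.145,0),(217,55))]
R,T,r=pose2([(w,wo,1),(s,so,2)],np.r_[0,0,.76,.61,.05,.095]); report(R,T); print(r.reshape(-1,2).round(1))
E
```

```text
yaw 0.773 pitch -0.023 roll -0.008 T [0.6134 0.0507 0.0974]
FL z 0.0239 plinth xy [0.006  0.1751]
FR z 0.0252 plinth xy [0.136  0.0818]
RL z 0.0216 plinth xy [-0.0523  0.0939]
RR z 0.0229 plinth xy [0.0777 0.0006]
[[ 2.1 -4.4]
 [-2.1  8.4]
 [ 0.6  8.2]
 [-0.6 -5.9]
 [ 0.2 -1.1]
 [-0.5 -2.3]
 [-0.4 -1.4]
 [ 1.   0.4]
 [-0.7 -0.5]
 [ 1.   2.2]
 [-0.4  2.7]]
```

```bash
python3 - <<'E'
from standpnp import *
w=Cam('wrist'); s=Cam('scene')
i=w.img; cv2.imwrite('pics/w6c.png',cv2.resize(i[30:230,130:330],None,fx=3,fy=3,interpolation=cv2.INTER_CUBIC))
f=lambda p:np.array(p)/5+[180,150]
so=[((-.075,-.145,0),f((115,293))),((.075,-.145,.01),f((237,432))),((.075,.145,.01),f((653,227))),((-.061,-.1,.062),f((183,193))),((.05,-.08,-.074),f((320,449))),((.05,.08,-.074),f((541,340)))]
wo=[((-.09,.085,.036),(182,174)),((-.061,.1,.062),(236,156)),((-.049,.1,.062),(266,156)),((.075,.145,.01),(497,53)),((-.075,.145,0),(217,55))]
R,T,r=pose2([(w,wo,1),(s,so,2)],np.r_[0,0,.76,.61,.05,.095]); report(R,T); print(r.reshape(-1,2).round(1))
E
```

```text
yaw 0.766 pitch -0.006 roll 0.017 T [0.6136 0.0485 0.0969]
FL z 0.0246 plinth xy [0.0049 0.1733]
FR z 0.0218 plinth xy [0.1342 0.079 ]
RL z 0.0240 plinth xy [-0.054   0.0925]
RR z 0.0212 plinth xy [ 0.0752 -0.0018]
[[ 0.5  0.8]
 [ 0.4 -0.5]
 [-0.4 -0.6]
 [ 0.7 -1.2]
 [-1.4 -0. ]
 [-1.7 -1.6]
 [-2.5  1. ]
 [-0.4 -0. ]
 [-2.7  0.8]
 [-0.2  2.4]
 [-1.3  1.7]]
```

View pics/w6c.png

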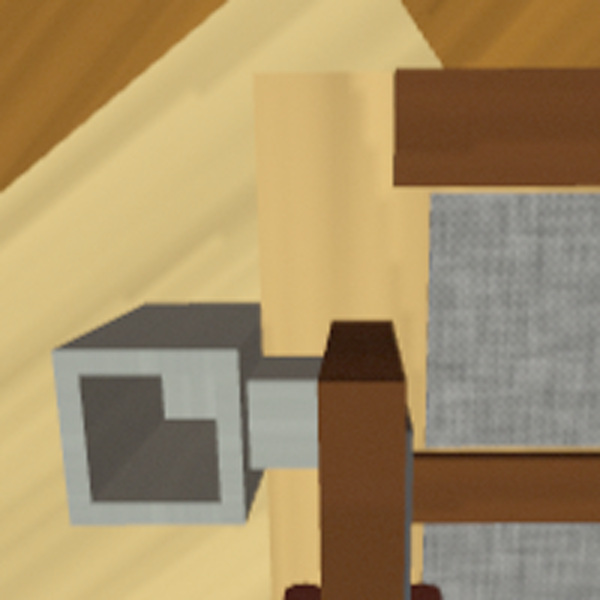

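Call:
servo_tool(grip=[1,1,1,1,1,1,1,1,1,1], linear=[[0,0,-0.001],[0,0,-0.001],[0,0,0],[0,0,0],[0,0,0],[0,0,0],[0,0,0],[0,0,0],[0,0,0],[0,0,0]], roll=[0,0,0,0,0,0,0,0,0,0], grip_force=14)

```text
time_s: 11.25
ee_pos: [0.5441, 0.0392, 0.1307]
tool_rot: [-1.233, -2.889, -0.0]
wrist_force: [0.5, -0.4, -6.1]
grip_width: 0.0119
```

Call:
servo_tool(grip=[1,1,1,1,1,1,1,1,1,1], linear=[[0,0,0],[0,0,0],[0,0,0],[0,0,0],[0,0,0],[0,0,0],[0,0,0],[0,0,0],[0,0,0],[0,0,0]], roll=[0,0,0,0,0,0,0,0,0,0], grip_force=55)

```text
time_s: 12.5
ee_pos: [0.544, 0.0392, 0.1307]
tool_rot: [-1.233, -2.889, 0.0]
wrist_force: [0.1, -0.5, -7.3]
grip_width: 0.0114
```

```bash
python3 - <<'E'
from h import *
w=Cam('wrist','w7'); print(w.st['ee_pos'],psi(w.st),w.st['wrist_force'],w.st['grip_width'],w.st['moment'])
s=Cam('scene','s7f'); cv2.imwrite('pics/s7.png',cv2.resize(s.img[150:270,180:330],None,fx=5,fy=5,interpolation=cv2.INTER_CUBIC))
plan([.5116,.0226,w.st['ee_pos'][2]],1.396,10)
E
```

```text
[0.54403313 0.03917147 0.13065474] 2.3348276244809467 [ 0.0652937  -0.46975581 -7.27488839] 0.011436442879270033 [-0.00301712  0.21381722 -0.00078737]
[[0.0011, -0.0035, 0.0], [0.0007, -0.0036, 0.0], [0.0004, -0.0036, 0.0], [0.0, -0.0036, 0.0], [-0.0003, -0.0036, 0.0], [-0.0006, -0.0036, 0.0], [-0.001, -0.0035, 0.0], [-0.0013, -0.0034, 0.0], [-0.0016, -0.0033, 0.0], [-0.0019, -0.0031, 0.0]]
roll 0.0939
```

View pics/s7.png

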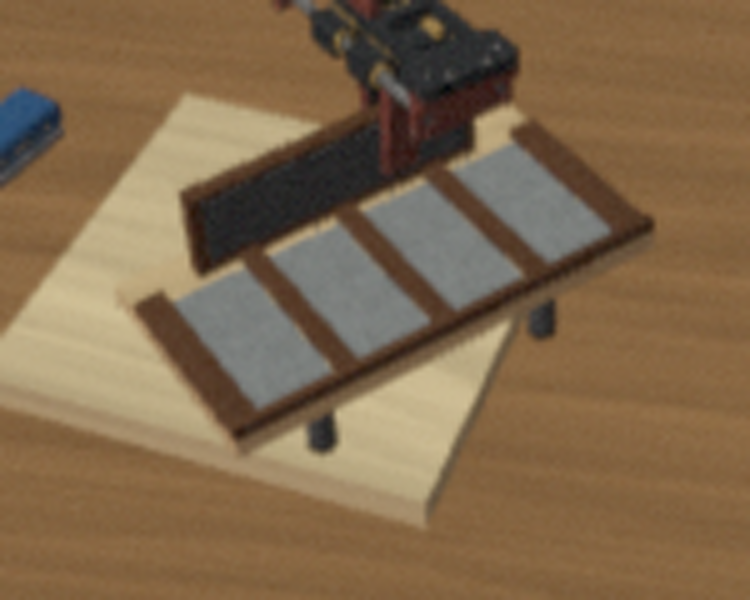

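Call:
servo_tool(grip=[1,1,1,1,1,1,1,1,1,1], linear=[[0,0,0.001],[0.001,-0.0035,0],[0.001,-0.0035,0],[0.0005,-0.0035,0],[0,-0.0035,0],[0,-0.0035,0],[-0.0005,-0.0035,0],[-0.001,-0.0035,0],[-0.0015,-0.0035,0],[0,0,0]], roll=[0,0.094,0.094,0.094,0.094,0.094,0.094,0.094,0.094,0])

```text
time_s: 13.85
ee_pos: [0.5181, 0.0263, 0.13]
tool_rot: [2.208, 2.235, -0.0]
wrist_force: [-2.9, -2.4, -1.6]
grip_width: 0.0115
```

```bash
python3 - <<'E'
from h import *
w=Cam('wrist','w8'); print(w.st['ee_pos'],psi(w.st),w.st['wrist_force'],w.st['grip_width'],w.st['moment'])
s=Cam('scene','s8f'); cv2.imwrite('pics/s8.png',cv2.resize(s.img[150:270,180:330],None,fx=5,fy=5,interpolation=cv2.INTER_CUBIC))
plan([.5116,.0226,w.st['ee_pos'][2]],1.396,3)
E
```

```text
[0.51811067 0.02633093 0.13000061] 1.5830443062167032 [-2.88070017 -2.42854179 -1.62539545] 0.011464898751829442 [-0.82610234  0.46280548 -0.41514547]
[[-0.0012, -0.0022, -0.0], [-0.0014, -0.0021, -0.0], [-0.0015, -0.002, -0.0]]
roll 0.0627
```

View pics/s8.png

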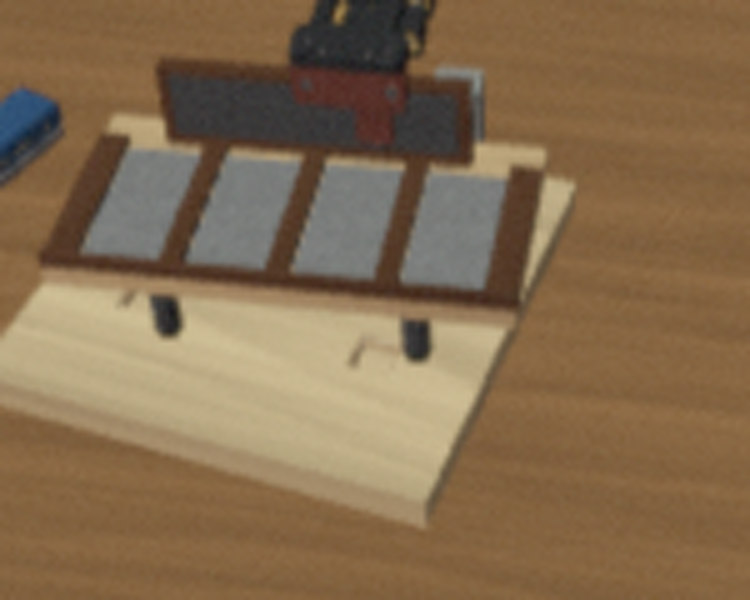

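Call:
servo_tool(grip=[1,1,1,1,1,1,1,1,1,1], linear=[[-0.001,-0.002,0],[-0.0015,-0.002,0],[-0.0015,-0.002,0],[0,0,0],[0,0,0],[0,0,0],[0,0,0],[0,0,0],[0,0,0],[0,0,0]], roll=[0.063,0.063,0.061,0,0,0,0,0,0,0])

```text
time_s: 15.2
ee_pos: [0.512, 0.0229, 0.1297]
tool_rot: [-2.407, -2.019, -0.0]
wrist_force: [0.1, -0.2, -5.8]
grip_width: 0.0117
```

```bash
python3 - <<'E'
from h import *
w=Cam('wrist','w9'); print(w.st['ee_pos'],psi(w.st),w.st['wrist_force'],w.st['grip_width'],w.st['moment'])
s=Cam('scene','s9f'); cv2.imwrite('pics/s9.png',cv2.resize(s.img[150:270,180:330],None,fx=5,fy=5,interpolation=cv2.INTER_CUBIC))
E
```

```text
[0.51195973 0.02288889 0.12968651] 1.395803099351357 [ 0.1246524  -0.18073432 -5.8265383 ] 0.011689211757897743 [ 0.2953972   0.22408467 -0.02947236]
```

View pics/s9.png

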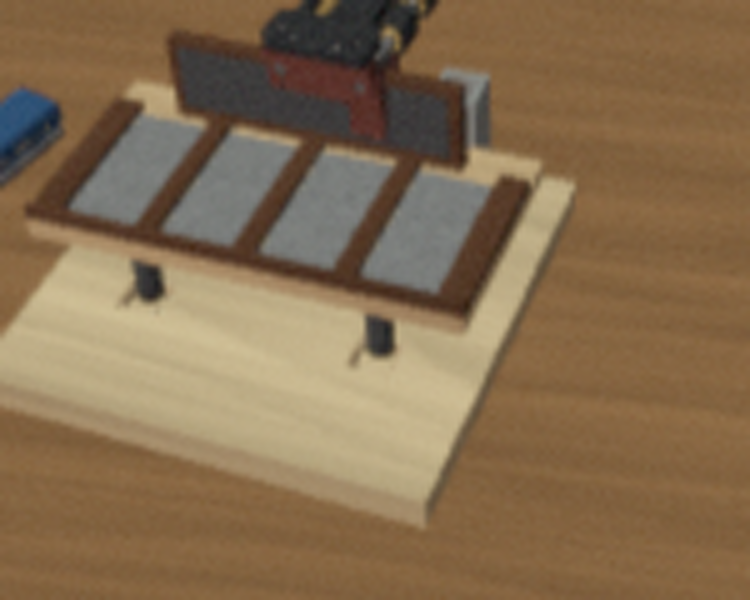

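View pics/w9.png

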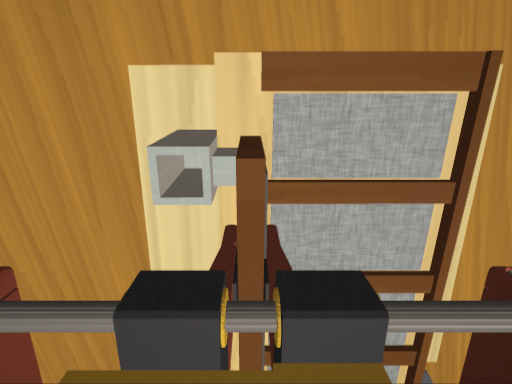

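Call:
servo_tool(grip=[1,1,1,1,1,1,1,1,1,1], linear=[[0,0,0],[0,0,0.002],[0,0,0.002],[0,0,0.002],[0,0,0.002],[0,0,0.002],[0,0,0.001],[0,0,0],[0,0,0],[0,0,0]], roll=[0,0,0,0,0,0,0,0,0,0], grip_force=10)

```text
time_s: 16.55
ee_pos: [0.5121, 0.023, 0.1188]
tool_rot: [2.407, 2.019, 0.001]
wrist_force: [-1.6, 2.5, -2.4]
grip_width: 0.012
```

```bash
python3 - <<'E'
from h import *
w=Cam('wrist','w10'); print(w.st['ee_pos'],psi(w.st),w.st['wrist_force'],w.st['grip_width'],w.st['moment'])
s=Cam('scene','s10f'); cv2.imwrite('pics/s10.png',cv2.resize(s.img[150:270,180:330],None,fx=5,fy=5,interpolation=cv2.INTER_CUBIC))
E
```

```text
[0.51210142 0.02298006 0.11877445] 1.3957696215788713 [-1.58633254  2.49590336 -2.43388232] 0.012005791935993156 [ 0.34654852  0.18576864 -0.05466563]
```

View pics/s10.png

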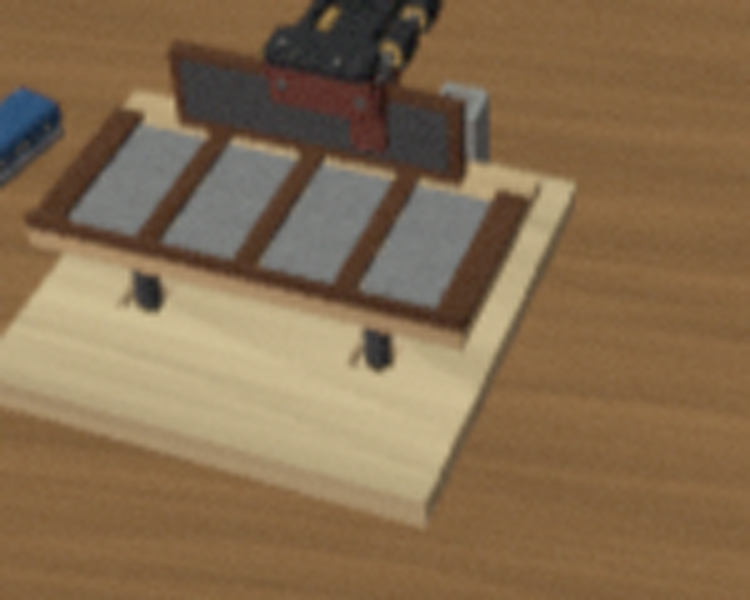

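Call:
servo_tool(grip=[0.9,0.8,0.7,0.6,0.5,0.5,0.5,0.5,0.5,0.5], linear=[[0,0,0],[0,0,0],[0,0,0],[0,0,0],[0,0,0],[0,0,-0.02],[0,0,-0.04],[0,0,-0.04],[0,0,-0.05],[0,0,-0.05]], roll=[0,0,0,0,0,0,0,0,0,0], grip_force=10)

```text
time_s: 17.9
ee_pos: [0.5116, 0.0229, 0.3202]
tool_rot: [-2.407, -2.019, 0.0]
wrist_force: [0.4, 0.0, 0.4]
grip_width: 0.0441
```

```bash
python3 - <<'E'
from h import *
w=Cam('wrist','w11'); print(w.st['ee_pos'],psi(w.st),w.st['wrist_force'],w.st['grip_width'],w.st['moment'])
s=Cam('scene','s11f'); cv2.imwrite('pics/s11.png',cv2.resize(s.img[150:270,180:330],None,fx=5,fy=5,interpolation=cv2.INTER_CUBIC))
E
```

```text
[0.51163857 0.0228703  0.32024174] 1.3958440885125467 [0.44095466 0.03690122 0.3961612 ] 0.04405760732183208 [-0.02019329 -0.0998215   0.02370287]
```

View pics/s11.png

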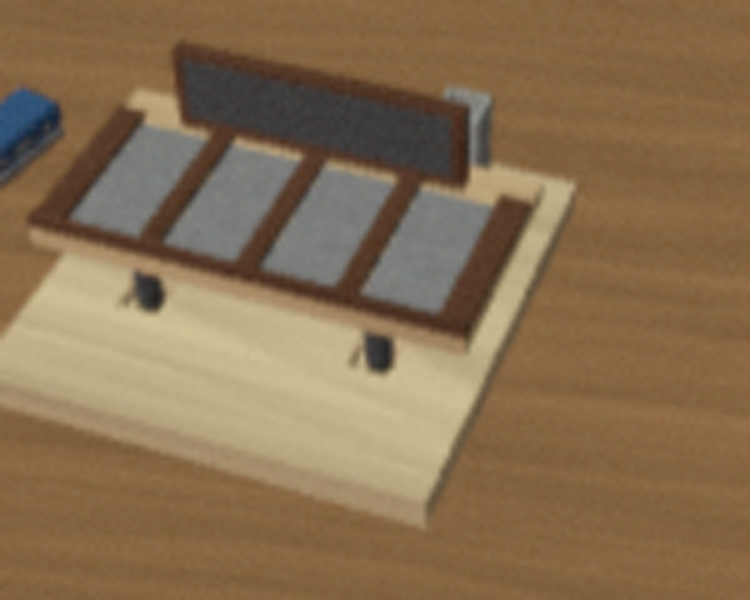

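View pics/w11.png

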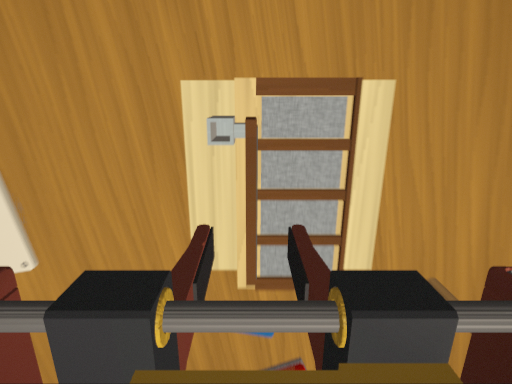

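```bash
python3 - <<'E'
import cv2
i=cv2.imread('pics/w11.png'); cv2.imwrite('pics/w11c.png',cv2.resize(i[70:300,170:410],None,fx=2.6,fy=2.6,interpolation=cv2.INTER_CUBIC))
E
```

```text
(no output)
```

View pics/w11c.png

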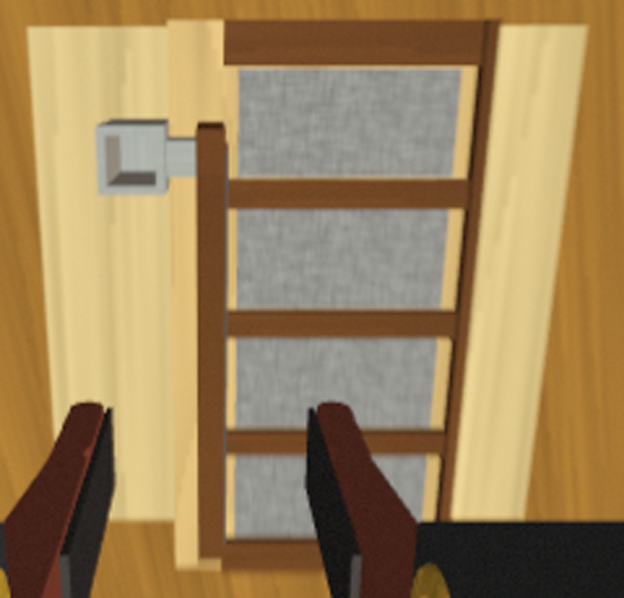

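```bash
python3 - <<'E'
from standpnp import *
w=Cam('wrist'); s=Cam('scene')
f=lambda p:np.array(p)/5+[180,150]
g=lambda p:np.array(p)/2.6+[170,70]
so=[((-.075,-.145,0),f((133,92))),((.075,-.145,.01),f((30,221))),((.075,.145,.01),f((468,333))),((-.049,.1,.062),f((470,102))),((-.075,.145,0),f((545,188)))]
wo=[((-.09,.085,.036),g((132,158))),((-.061,.1,.062),g((196,127))),((-.049,.1,.062),g((225,127))),((-.061,-.1,.062),g((199,557))),((-.049,-.1,.062),g((224,557))),((.075,.145,.01),g((500,20))),((-.075,.145,0),g((168,20))),((-.075,-.145,0),g((177,570)))]
R,T,r=pose2([(w,wo,1),(s,so,2)],np.r_[0,0,-.17,.56,-.03,.088]); report(R,T); print(r.reshape(-1,2).round(1))
P=w.plane([g((28,27)),g((587,26))],.024); print(P)
E
```

```text
yaw -0.172 pitch -0.006 roll 0.001 T [ 0.567  -0.0244  0.0918]
FL z 0.0181 plinth xy [0.0579 0.085 ]
FR z 0.0180 plinth xy [ 0.0584 -0.075 ]
RL z 0.0175 plinth xy [-0.0421  0.0847]
RR z 0.0174 plinth xy [-0.0416 -0.0753]
[[-0.1  0.1]
 [ 0.1 -0.2]
 [ 0.4 -0.3]
 [ 0.3 -0.6]
 [ 0.3 -0.6]
 [-1.  -1.4]
 [-0.5 -0.3]
 [-0.2 -3.5]
 [-0.2 -0.5]
 [-4.2 -1.6]
 [-2.2 -1.2]
 [-3.8  5.7]
 [-1.8 -1.6]]
[[0.44085763 0.14561575 0.024     ]
 [0.74238786 0.09299155 0.024     ]]
```

```bash
python3 - <<'E'
from h import *
t=Cam('top','t11'); cv2.imwrite('pics/t11c.png',cv2.resize(t.img[120:260,190:340],None,fx=4,fy=4,interpolation=cv2.INTER_CUBIC))
E
```

```text
(no output)
```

View pics/t11c.png

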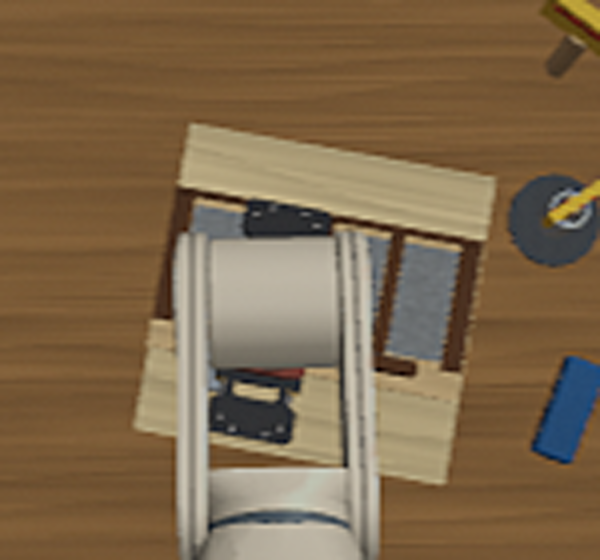

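```bash
python3 - <<'E'
from h import *
plan([.59,-.34,.32],2.8,10)
E
```

```text
[[-0.0344, 0.0141, -0.0002], [-0.036, 0.0091, -0.0002], [-0.0369, 0.004, -0.0002], [-0.0371, -0.0012, -0.0002], [-0.0366, -0.0064, -0.0002], [-0.0353, -0.0115, -0.0002], [-0.0334, -0.0163, -0.0002], [-0.0307, -0.0208, -0.0002], [-0.0275, -0.0249, -0.0002], [-0.0238, -0.0285, -0.0002]]
roll -0.1404
```

Call:
servo_tool(grip=[0.3,0,0,0,0,0,0,0,0,0], linear=[[-0.034,0.014,0],[-0.036,0.009,0],[-0.037,0.004,0],[-0.037,-0.001,0],[-0.0365,-0.0065,0],[-0.035,-0.0115,0],[-0.0335,-0.0165,0],[-0.031,-0.021,0],[-0.0275,-0.025,0],[-0.024,-0.0285,0]], roll=[-0.14,-0.14,-0.14,-0.14,-0.14,-0.14,-0.14,-0.14,-0.14,-0.14])

```text
time_s: 19.4
ee_pos: [0.589, -0.3408, 0.3159]
tool_rot: [-0.533, -3.092, -0.002]
wrist_force: [0.7, 0.0, -0.6]
grip_width: 0.0874
```

```bash
python3 - <<'E'
from h import *
w=Cam('wrist','w12'); print(w.st['ee_pos'],psi(w.st),w.st['qpos'])
t=Cam('top','t12'); cv2.imwrite('pics/t12c.png',cv2.resize(t.img[120:260,190:340],None,fx=4,fy=4,interpolation=cv2.INTER_CUBIC))
E
```

```text
[ 0.58904364 -0.34083669  0.31585596] 2.8003239548190226 [-5.42053091e-01  4.32491931e-01  1.41306580e+00  2.40292169e-05
  1.30020455e+00 -1.77158545e+00]
```

View pics/w12.png

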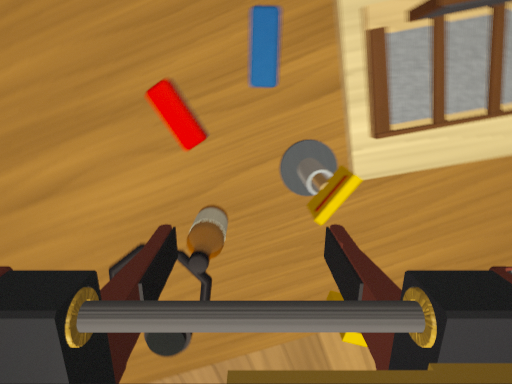

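View pics/t12c.png

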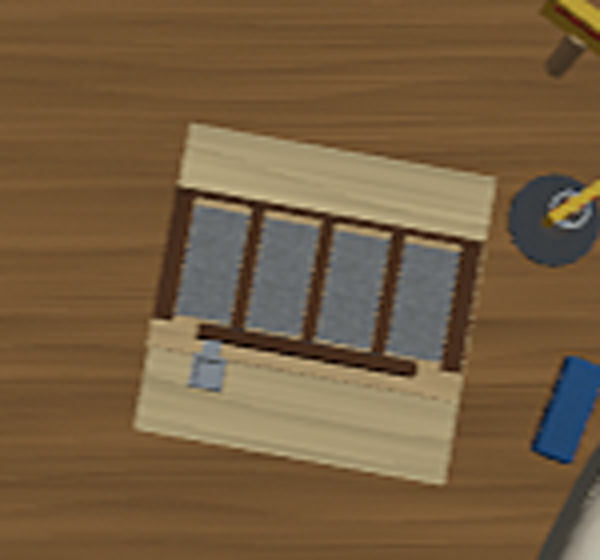

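```bash
cat > br.py <<'E'
from h import *
def masks(cam):
    H=cam.hsv(); h,s,v=[H[...,i].astype(int) for i in range(3)]
    return dict(red=((h<6)|(h>174))&(s>150)&(v>90), blue=(h>100)&(h<125)&(s>130)&(v>60), yel=(h>22)&(h<33)&(s>170)&(v>120), brown=((h<13)|(h>174))&(s>80)&(v<150)&(v>25))
def find(cam,col,z=.034,lo=70,hi=130):
    out=[]
    for b in blobs(masks(cam)[col],40):
        if b[:, :3].any() or b[:3].any() : continue
        c,s,a=rect_on(cam,b,z)
        if lo<s[0]<hi and 15<s[1]<70: out.append((c.round(1),np.round(s,1),round(a,3),np.argwhere(b).mean(0)[::-1].round()))
    return out
E
python3 - <<'E'
from br import *; from standpnp import *
w=Cam('wrist')
for c in ['red','blue','yel']: print(c,find(w,c))
t=Cam('top'); s=Cam('scene')
g=lambda p:np.array(p)/4+[190,120]; f=lambda p:np.array(p)/5+[180,150]
to=[((-.075,.145,0),g((150,320))),((-.075,-.145,0),g((460,397))),((.075,-.145,.01),g((483,240))),((.075,.145,.01),g((180,188)))]
so=[((-.075,-.145,0),f((133,92))),((.075,-.145,.01),f((30,221))),((.075,.145,.01),f((468,333))),((-.049,.1,.062),f((470,102))),((-.075,.145,0),f((545,188)))]
R,T,r=pose2([(t,to,1),(s,so,1)],np.r_[0,0,-.17,.56,-.03,.088]); report(R,T); print(r.reshape(-1,2).round(1))
P=t.plane([g(p) for p in [(190,124),(496,178),(446,485),(134,430)]],.024); print(P.mean(0))
E
```

```text
red [(array([ 496.4, -414. ]), array([96.8, 40.3]), np.float64(0.22), array([179., 112.]))]
blue [(array([ 456.8, -269.9]), array([96.8, 37.4]), np.float64(-0.373), array([268.,  43.]))]
yel [(array([ 696.3, -233.4]), array([92.9, 17.9]), np.float64(-0.973), array([342., 198.]))]
yaw -0.163 pitch 0.004 roll -0.008 T [ 0.5605 -0.0241  0.0846]
FL z 0.0098 plinth xy [0.0499 0.084 ]
FR z 0.0111 plinth xy [ 0.0519 -0.076 ]
RL z 0.0102 plinth xy [-0.05    0.0828]
RR z 0.0115 plinth xy [-0.0481 -0.0772]
[[-0.9  6.4]
 [-1.1  0.4]
 [-0.1 -0.5]
 [-1.6 -0.5]
 [ 0.4 -0. ]
 [-0.9 -0.3]
 [-0.3 -0.2]
 [-1.4  3.4]
 [-0.7 -0.6]]
[ 0.55481108 -0.02863016  0.024     ]
```

```bash
python3 - <<'E'
from h import *
plan([.4565,-.2685,.30],2.769,3)
E
```

```text
[[0.0496, 0.0072, 0.0056], [0.0496, 0.0068, 0.0056], [0.0497, 0.0063, 0.0056]]
roll 0.0084
```

Call:
servo_tool(grip=[0,0,0,0,0,0,0,0,0,0], linear=[[0.0495,0.007,0.005],[0.0495,0.007,0.005],[0.05,0.0065,0.005],[0,0,0.05],[0,0,0.05],[0,0,0.05],[0,0,0.05],[0,0,0],[0,0,0],[0,0,0]], roll=[0.01,0.01,0.01,0,0,0,0,0,0,0])

```text
time_s: 20.9
ee_pos: [0.4585, -0.2695, 0.1059]
tool_rot: [0.586, 3.083, -0.002]
wrist_force: [-0.3, 0.0, 1.2]
grip_width: 0.0879
```

```bash
python3 - <<'E'
from br import *
w=Cam('wrist','w13'); print(w.st['ee_pos'],psi(w.st))
print(find(w,'blue'))
move_to([.4565,-.2685,.018],2.769)
t=Cam('top'); 
for c in ['red','yel']: print(c,find(t,c))
cv2.imwrite('pics/t13L.png',cv2.resize(t.img[110:260,100:250],None,fx=4,fy=4,interpolation=cv2.INTER_CUBIC))
E
```

```text
[ 0.45852105 -0.26953933  0.10591945] 2.765878234476556
[(array([ 453.3, -268.8]), array([97.9, 37.8]), np.float64(-0.374), array([249., 193.]))]
shift tool [0.0025 0.0003 0.0878] roll -0.0032
red []
yel [(array([ 833. , -295.2]), array([96.5, 15.1]), np.float64(0.935), array([338., 124.]))]
```

View pics/w13.png

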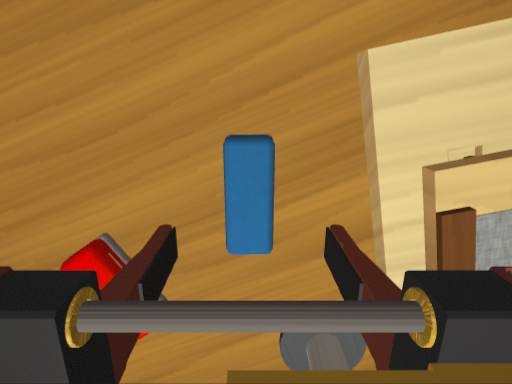

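View pics/t13L.png

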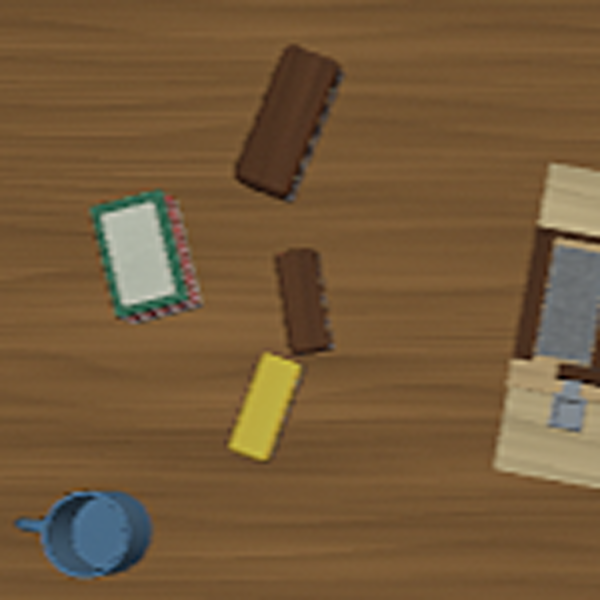

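Call:
servo_tool(grip=[0,0,0,0,0.5,0.7,1,1,1,1], linear=[[0.003,0,0.04],[0,0,0.035],[0,0,0.013],[0,0,0],[0,0,0],[0,0,0],[0,0,0],[0,0,0],[0,0,0],[0,0,0]], roll=[0,0,0,0,0,0,0,0,0,0], grip_force=15)

```text
time_s: 22.25
ee_pos: [0.4545, -0.2679, 0.0158]
tool_rot: [0.587, 3.086, -0.0]
wrist_force: [0.1, -0.9, 2.0]
grip_width: 0.0399
```

```bash
python3 - <<'E'
from h import *
w=Cam('wrist','w14'); print(w.st['ee_pos'],psi(w.st),w.st['wrist_force'],w.st['grip_width'])
# place poses
c=np.array([.560,-.0255]); a=-.172; R=np.array([[np.cos(a),-np.sin(a)],[np.sin(a),np.cos(a)]])
for i,y in enumerate([.099,.033,-.033,-.099]): print('place',i+1,(c+R@[.01,y]).round(4))
p=c+R@[.01,-.033]; q=w.st['ee_pos']; plan([p[0],p[1],.20],a+np.pi,7,p0=[q[0],q[1],.20],s0=psi(w.st))
E
```

```text
[ 0.45446174 -0.26791361  0.0157766 ] 2.7657798786967116 [ 0.12392065 -0.91081811  2.0130423 ] 0.03992786548627948
place 1 [0.5868 0.0703]
place 2 [0.5755 0.0053]
place 3 [ 0.5642 -0.0597]
place 4 [ 0.5529 -0.1248]
[[-0.0037, 0.0334, -0.0], [-0.0046, 0.0333, -0.0], [-0.0056, 0.0331, -0.0], [-0.0066, 0.033, -0.0], [-0.0075, 0.0328, -0.0], [-0.0085, 0.0325, -0.0], [-0.0094, 0.0323, -0.0]]
roll -0.0291
```

Call:
servo_tool(grip=[1,1,1,1,1,1,1,1,1,1], linear=[[0,0,-0.06],[0,0,-0.06],[0,0,-0.06],[-0.0035,0.0335,0],[-0.0045,0.0335,0],[-0.0055,0.033,0],[-0.0065,0.033,0],[-0.0075,0.033,0],[-0.0085,0.0325,0],[-0.0095,0.0325,0]], roll=[0,0,0,-0.029,-0.029,-0.029,-0.029,-0.029,-0.029,-0.029])

```text
time_s: 23.55
ee_pos: [0.5641, -0.0579, 0.1953]
tool_rot: [-0.269, -3.129, -0.0]
wrist_force: [-0.1, -0.3, -0.8]
grip_width: 0.0398
```

```bash
python3 - <<'E'
from h import *
w=Cam('wrist','w15'); print(w.st['ee_pos'],psi(w.st),w.st['wrist_force'],w.st['grip_width'])
s=Cam('scene'); cv2.imwrite('pics/s15.png',cv2.resize(s.img[120:270,150:340],None,fx=4,fy=4,interpolation=cv2.INTER_CUBIC))
E
```

```text
[ 0.5640909  -0.05790471  0.19530933] 2.969828972140424 [-0.13451712 -0.30020339 -0.75732646] 0.03978625061255651
```

View pics/w15.png

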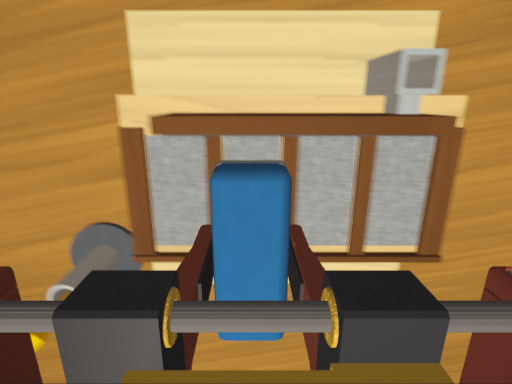

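View pics/s15.png

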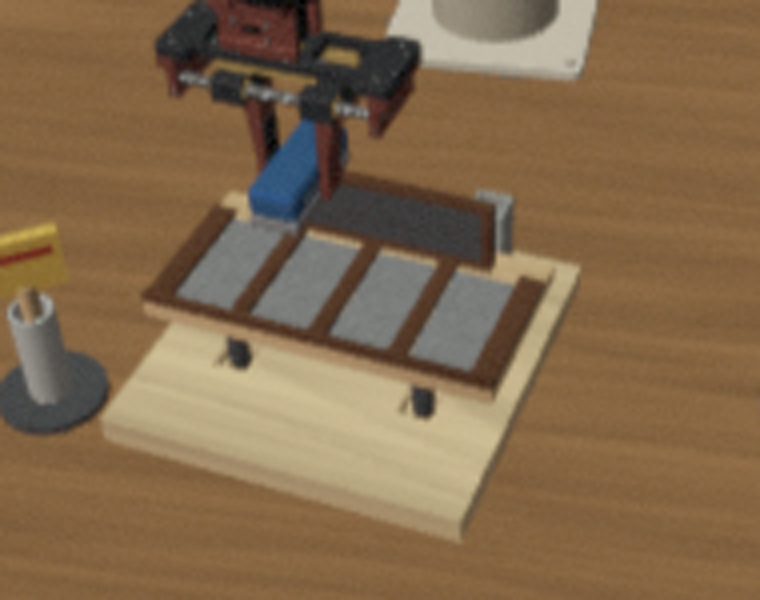

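```bash
python3 - <<'E'
from h import *
w=Cam('wrist'); cv2.imwrite('pics/w15c.png',cv2.resize(w.img[90:270,110:480],None,fx=2.1,fy=2.1,interpolation=cv2.INTER_CUBIC))
E
```

```text
(no output)
```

View pics/w15c.png

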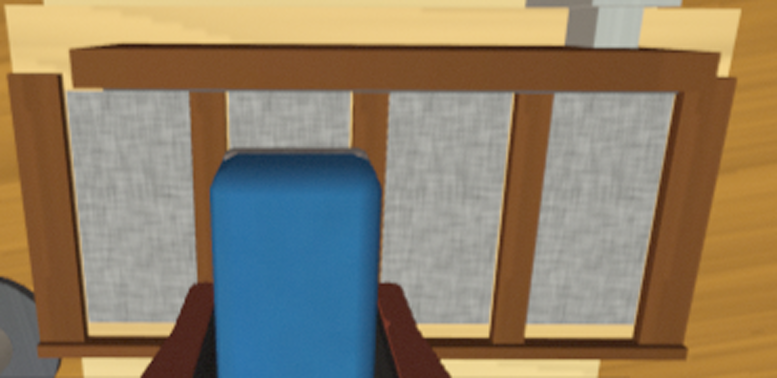

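```bash
cat > st.py <<'E'
from h import *
def stand_from_lip(w,pr,pl):
    "lip's outer top corners right, left -> stand centre and yaw"
    A,B=w.plane([pr,pl],.098)[:,:2]; d=B-A; yaw=np.arctan2(d[1],d[0])-np.pi/2; R=np.array([[np.cos(yaw),-np.sin(yaw)],[np.sin(yaw),np.cos(yaw)]])
    c=(A+B)/2-R@[.075,0]; print('width',np.linalg.norm(d).round(4),'yaw',yaw.round(3),'c',c.round(4)); return c,yaw,R
E
python3 - <<'E'
from st import *
w=Cam('wrist'); g=lambda p:np.array(p)/2.1+[110,90]
c,yaw,R=stand_from_lip(w,g((38,352)),g((687,352)))
print((R.T@(w.plane([g((507,340))],.094)[0,:2]-c)).round(4),(R.T@(w.plane([g((210,100)),g((370,100))],.094)[:,:2]-c).T).T.round(4))
for i,y in enumerate([.099,.033,-.033,-.099]): print('place',i+1,(c+R@[.01,y]).round(4))
E
```

```text
width 0.2894 yaw -0.171 c [ 0.5564 -0.0259]
[0.0712 0.0654] [[-0.0359 -0.0642]
 [-0.0359 -0.    ]]
place 1 [0.5831 0.07  ]
place 2 [0.5719 0.0049]
place 3 [ 0.5606 -0.0601]
place 4 [ 0.5494 -0.1252]
```

```bash
python3 - <<'E'
from h import *
move_to([.5622,-.0600,.1055],-.171+np.pi)
E
```

```text
shift tool [ 0.001  -0.0015  0.0897] roll -0.0007
```

Call:
servo_tool(grip=[1,1,1,1,1,1,0.6,0.4,0.4,0.4], linear=[[0.001,-0.0015,0.03],[0,0,0.03],[0,0,0.02],[0,0,0.01],[0,0,0],[0,0,0],[0,0,0],[0,0,0],[0,0,0],[0,0,-0.04]], roll=[0,0,0,0,0,0,0,0,0,0])

```text
time_s: 25.0
ee_pos: [0.5607, -0.06, 0.1438]
tool_rot: [-0.27, -3.124, -0.0]
wrist_force: [0.7, 0.0, -0.5]
grip_width: 0.0524
```

Call:
servo_tool(grip=[0.4,0.2,0,0,0,0,0,0,0,0], linear=[[0,0,-0.05],[0,0,-0.05],[0,0,-0.05],[-0.05,-0.01,0],[-0.05,-0.01,0],[-0.03,-0.03,0],[0,-0.05,0],[0,-0.05,0],[0,0,0],[0,0,0]], roll=[0,0,0,0,0,0,0,0,0,0])

```text
time_s: 26.25
ee_pos: [0.665, -0.2301, 0.2956]
tool_rot: [-0.272, -3.13, -0.001]
wrist_force: [0.5, 0.7, 0.2]
grip_width: 0.0879
```

```bash
python3 - <<'E'
from br import *
w=Cam('wrist','w16'); print(w.st['ee_pos'],psi(w.st),w.st['wrist_force'],w.st['grip_width'])
print(find(w,'blue',z=.122),find(w,'red'))
E
```

```text
[ 0.66495867 -0.23005654  0.29560008] 2.9682999473413156 [0.4897617  0.73506288 0.18734334] 0.08791511854368758
[] [(array([ 498.7, -411.8]), array([99.9, 42.4]), np.float64(0.222), array([85., 55.]))]
```

View pics/w16.png

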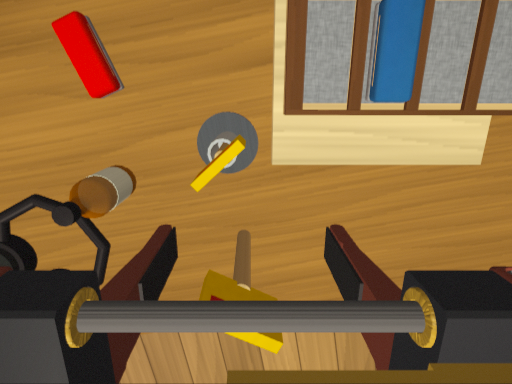

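```bash
python3 - <<'E'
from h import *
w=readout.observe(); q=w['ee_pos']
plan([.45,-.413,.28],.221,15)
E
```

```text
[[0.012, -0.0145, 0.001], [0.0092, -0.0165, 0.001], [0.006, -0.0179, 0.001], [0.0027, -0.0187, 0.001], [-0.0008, -0.0188, 0.001], [-0.0042, -0.0184, 0.001], [-0.0075, -0.0173, 0.001], [-0.0105, -0.0157, 0.001], [-0.0132, -0.0135, 0.001], [-0.0154, -0.0109, 0.001], [-0.0171, -0.0079, 0.001], [-0.0183, -0.0046, 0.001], [-0.0188, -0.0012, 0.001], [-0.0187, 0.0022, 0.001], [-0.018, 0.0056, 0.001]]
roll 0.1832
```

Call:
servo_tool(grip=[0,0,0,0,0,0,0,0,0,0], linear=[[0.012,-0.0145,0.001],[0.009,-0.0165,0.001],[0.006,-0.018,0.001],[0.0025,-0.0185,0.001],[-0.001,-0.019,0.001],[-0.004,-0.0185,0.001],[-0.0075,-0.0175,0.001],[-0.0105,-0.0155,0.001],[-0.013,-0.0135,0.001],[-0.0155,-0.011,0.001]], roll=[0.183,0.183,0.183,0.183,0.183,0.183,0.183,0.183,0.183,0.183])

```text
time_s: 27.55
ee_pos: [0.522, -0.352, 0.2859]
tool_rot: [2.649, 1.689, 0.0]
wrist_force: [0.1, 1.0, -0.4]
grip_width: 0.0878
```

Call:
servo_tool(grip=[0,0,0,0,0,0,0,0,0,0], linear=[[-0.017,-0.008,0.001],[-0.018,-0.0045,0.001],[-0.019,-0.001,0.001],[-0.0185,0.002,0.001],[-0.018,0.0055,0.001],[0,0,0],[0,0,0],[0,0,0],[0,0,0],[0,0,0]], roll=[0.183,0.183,0.183,0.183,0.183,0,0,0,0,0])

```text
time_s: 28.8
ee_pos: [0.4506, -0.4139, 0.2807]
tool_rot: [-3.122, -0.352, -0.0]
wrist_force: [-0.1, -0.1, -0.1]
grip_width: 0.0879
```

```bash
python3 - <<'E'
from br import *
w=Cam('wrist','w17'); print(w.st['ee_pos'],psi(w.st),w.st['qpos'])
print(find(w,'red'))
E
```

```text
[ 0.45059481 -0.41387707  0.28066933] 0.2246742411590001 [-7.62412843e-01  3.52236352e-01  1.61473000e+00  2.66556034e-05
  1.17461018e+00  5.83698956e-01]
[(array([ 497.1, -417.2]), array([96.7, 37.5]), np.float64(0.22), array([260., 128.]))]
```

View pics/w17.png

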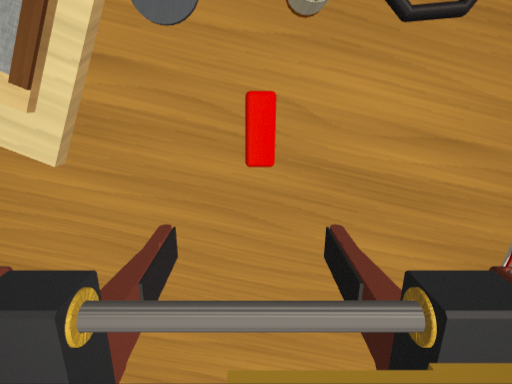

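```bash
python3 - <<'E'
from h import *
w=Cam('wrist'); print('bottle near edge',w.plane([(307,14),(290,5),(326,5)],0.0).round(3))
t=Cam('top'); print('cap top px',t.plane([(379,163),(385,162)],.15).round(3))
print('topcam',(-t.R.T@t.t).round(3))
move_to([.497,-.4145,.10],.221)
E
```

```text
bottle near edge [[ 0.649 -0.444  0.   ]
 [ 0.654 -0.42   0.   ]
 [ 0.665 -0.464  0.   ]]
cap top px [[ 0.666 -0.418  0.15 ]
 [ 0.67  -0.44   0.15 ]]
topcam [0.423 0.041 1.85 ]
shift tool [0.0454 0.0108 0.1806] roll 0.003
```

Call:
servo_tool(grip=[0,0,0,0,0,0,0,0.5,0.8,1], linear=[[0.045,0.011,0.03],[0,0,0.05],[0,0,0.05],[0,0,0.05],[0,0,0.045],[0,0,0.03],[0,0,0.0095],[0,0,0],[0,0,0],[0,0,0]], roll=[0.003,0,0,0,0,0,0,0,0,0], grip_force=15)

```text
time_s: 30.2
ee_pos: [0.4974, -0.4155, 0.0177]
tool_rot: [3.121, 0.346, 0.003]
wrist_force: [-0.7, 0.4, -0.1]
grip_width: 0.0611
```

```bash
python3 - <<'E'
from h import *
w=Cam('wrist','w18'); print(w.st['ee_pos'],psi(w.st),w.st['wrist_force'],w.st['grip_width'])
q=w.st['ee_pos']; plan([.551,-.1250,.20],-.171,10,p0=[q[0],q[1],.20],s0=psi(w.st))
E
```

```text
[ 0.49742867 -0.41546554  0.01766374] 0.2208287150516797 [-0.71019957  0.35195295 -0.08771224] 0.061051658996543925
[[0.0116, -0.0272, -0.0], [0.0105, -0.0276, -0.0], [0.0094, -0.028, -0.0], [0.0083, -0.0283, -0.0], [0.0072, -0.0286, -0.0], [0.0061, -0.0289, -0.0], [0.0049, -0.0291, -0.0], [0.0038, -0.0293, -0.0], [0.0026, -0.0294, -0.0], [0.0015, -0.0295, -0.0]]
roll 0.0392
```

View pics/w18.png

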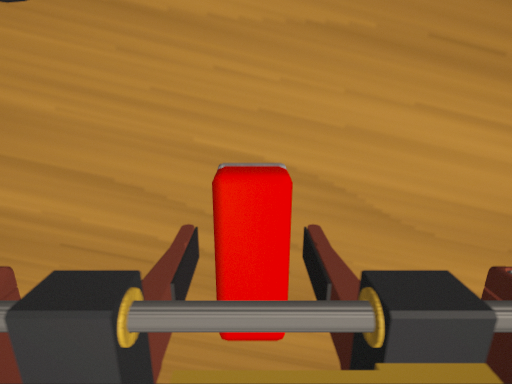

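Call:
servo_tool(grip=[1,1,1,1,1,1,1,1,1,1], linear=[[0,0,0],[0,0,0],[0,0,0],[0,0,-0.06],[0,0,-0.06],[0,0,-0.06],[0.0115,-0.027,0],[0.0105,-0.0275,0],[0.0095,-0.028,0],[0.0085,-0.0285,0]], roll=[0,0,0,0,0,0,0.039,0.039,0.039,0.039])

```text
time_s: 31.5
ee_pos: [0.518, -0.2976, 0.1958]
tool_rot: [-3.14, -0.099, 0.001]
wrist_force: [0.2, 0.0, -1.8]
grip_width: 0.0402
```

Call:
servo_tool(grip=[1,1,1,1,1,1,1,1,1,1], linear=[[0.007,-0.0285,0],[0.006,-0.029,0],[0.005,-0.029,0],[0.004,-0.0295,0],[0.0025,-0.0295,0],[0.0015,-0.0295,0],[0,0,0],[0,0,0],[0,0,0],[0,0,0]], roll=[0.039,0.039,0.039,0.039,0.039,0.04,0,0,0,0])

```text
time_s: 32.75
ee_pos: [0.5499, -0.125, 0.1961]
tool_rot: [3.13, -0.268, -0.0]
wrist_force: [0.8, -0.4, -1.9]
grip_width: 0.0395
```

```bash
python3 - <<'E'
from h import *
w=Cam('wrist','w19'); print(w.st['ee_pos'],psi(w.st),w.st['wrist_force'],w.st['grip_width'])
move_to([.551,-.1250,.1075],-.171)
E
```

```text
[ 0.54989096 -0.12502328  0.19611882] -0.17111585952726338 [ 0.84804571 -0.36637577 -1.86908265] 0.0395159140176509
shift tool [ 0.0011 -0.0001  0.0887] roll -0.0001
```

View pics/w19.png

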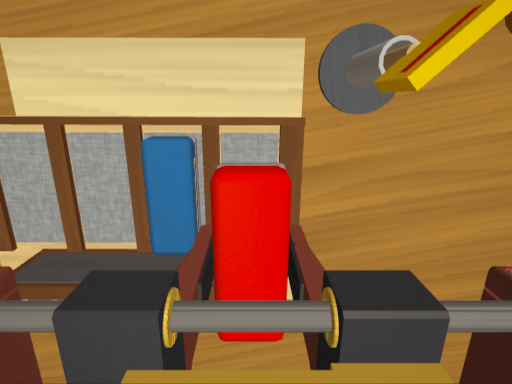

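```bash
python3 - <<'E'
from br import *
w=Cam('wrist')
c=np.array([.558,-.0258]); a=-.171; R=np.array([[np.cos(a),-np.sin(a)],[np.sin(a),np.cos(a)]])
print((R.T@(w.plane([(304,119),(206,122)],.098)[:,:2]-c).T).T.round(4))
for f in find(w,'blue',z=.122): print(f, R.T@(f[0]/1000-c))
E
```

```text
[[ 0.0759 -0.1428]
 [ 0.0735 -0.0627]]
(array([567.2, -63.8]), array([97.2, 40.2]), np.float64(-0.172), array([170., 193.])) [ 0.0155322  -0.03588023]
```

Call:
servo_tool(grip=[1,1,1,1,1,1,0.6,0.45,0.45,0.45], linear=[[0.001,0,0.03],[0,0,0.03],[0,0,0.019],[0,0,0.01],[0,0,0],[0,0,0],[0,0,0],[0,0,0],[0,0,0],[0,0,-0.04]], roll=[0,0,0,0,0,0,0,0,0,0])

```text
time_s: 34.1
ee_pos: [0.549, -0.1239, 0.1453]
tool_rot: [-3.129, 0.267, 0.009]
wrist_force: [-0.2, 0.4, -0.6]
grip_width: 0.0481
```

```bash
python3 - <<'E'
from br import *
w=Cam('wrist','w20'); print(w.st['ee_pos'],psi(w.st),w.st['wrist_force'],w.st['grip_width'])
s=readout.observe()['ee_pos']
t=Cam('top','t20')
cv2.imwrite('pics/t20L.png',cv2.resize(t.img[110:260,100:250],None,fx=4,fy=4,interpolation=cv2.INTER_CUBIC))
H=t.hsv(); print(H[211,166],H[185,176])
plan([.60,.26,.30],-.1,8,p0=[s[0],s[1],.30],s0=psi(w.st))
E
```

```text
[ 0.54902492 -0.12394264  0.14531199] -0.17012852000897044 [-0.17167402  0.39246555 -0.59735133] 0.0481189842101935
[ 26 168 187] [ 11 136  79]
[[-0.0023, -0.0484, -0.0], [-0.0019, -0.0484, -0.0], [-0.0015, -0.0484, -0.0], [-0.0011, -0.0485, -0.0], [-0.0006, -0.0485, -0.0], [-0.0002, -0.0485, -0.0], [0.0002, -0.0485, -0.0], [0.0006, -0.0485, -0.0]]
roll -0.0088
```

View pics/t20L.png

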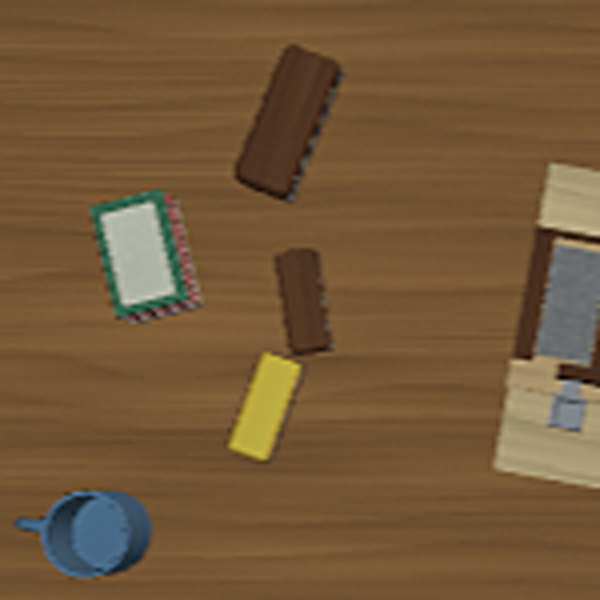

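```bash
python3 - <<'E'
from br import *
w=readout.observe(); s=w['ee_pos']
plan([.49,.27,.30],-.1,7,p0=[s[0],s[1],.30],s0=psi(w))
E
```

```text
[[-0.0185, -0.0541, -0.0], [-0.0179, -0.0543, -0.0], [-0.0174, -0.0544, -0.0], [-0.0169, -0.0546, -0.0], [-0.0163, -0.0548, -0.0], [-0.0158, -0.0549, -0.0], [-0.0152, -0.0551, -0.0]]
roll -0.01
```

Call:
servo_tool(grip=[0.45,0.2,0,0,0,0,0,0,0,0], linear=[[0,0,-0.055],[0,0,-0.055],[-0.01,-0.04,-0.045],[-0.018,-0.054,0],[-0.018,-0.054,0],[-0.017,-0.054,0],[-0.017,-0.055,0],[-0.016,-0.055,0],[-0.016,-0.055,0],[-0.005,-0.015,0]], roll=[0,0,0,-0.01,-0.01,-0.01,-0.01,-0.01,-0.01,-0.01])

```text
time_s: 35.45
ee_pos: [0.4901, 0.2731, 0.3016]
tool_rot: [-3.138, 0.152, 0.001]
wrist_force: [-0.5, -0.4, -1.1]
grip_width: 0.0875
```

Call:
servo_tool(grip=[0,0,0,0,0,0,0,0,0,0], linear=[[0,0,0],[0,0,0],[0,0,0],[0,0,0],[0,0,0],[0,0,0],[0,0,0],[0,0,0],[0,0,0],[0,0,0]], roll=[0,0,0,0,0,0,0,0,0,0])

```text
time_s: 36.7
ee_pos: [0.491, 0.2705, 0.3022]
tool_rot: [-3.138, 0.157, 0.0]
wrist_force: [0.3, 0.6, 0.1]
grip_width: 0.0879
```

```bash
python3 - <<'E'
from br import *
w=Cam('wrist','w21'); print(w.st['ee_pos'],psi(w.st),w.st['qpos'])
for c in ['yel','brown']: print(c,find(w,c,hi=180))
E
```

```text
[0.49097837 0.27052182 0.30217472] -0.10013091037357211 [4.82339850e-01 2.51562839e-01 1.70428577e+00 5.92665731e-05
 1.18576077e+00 2.15324483e+00]
yel [(array([494.4, 362.7]), array([100.7,  40.5]), np.float64(-0.337), array([186., 163.]))]
brown [(array([172.7, 541.7]), array([125.8,  51.4]), np.float64(-0.525), array([121., 350.])), (array([132.3,  86.4]), array([78.8, 55.3]), np.float64(-0.092), array([380., 348.]))]
```

View pics/w21.png

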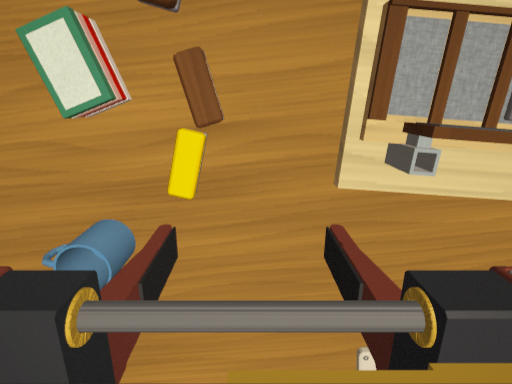

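```bash
python3 - <<'E'
from br import *
w=Cam('wrist'); cv2.imwrite('pics/w21c.png',cv2.resize(w.img[30:215,150:250],None,fx=3.2,fy=3.2,interpolation=cv2.INTER_CUBIC))
H=w.hsv(); print(H[85,198],H[85,230],H[100,195],H[150,240])
h,s,v=[H[...,i].astype(int) for i in range(3)]
m=(v<130)&(h<20); m[:35]=0;m[140:]=0;m[:,:165]=0;m[:,235:]=0
for b in blobs(m,200): print(rect_on(w,b,.034),np.argwhere(b).mean(0)[::-1])
E
```

```text
[ 13 171 119] [ 18 179 164] [ 14 175 121] [ 18 179 168]
(array([594.18835449, 328.82846069]), (99.10906219482422, 41.004676818847656), np.float64(0.17921626042390537)) [197.83226083  86.68296868]
```

View pics/w21c.png

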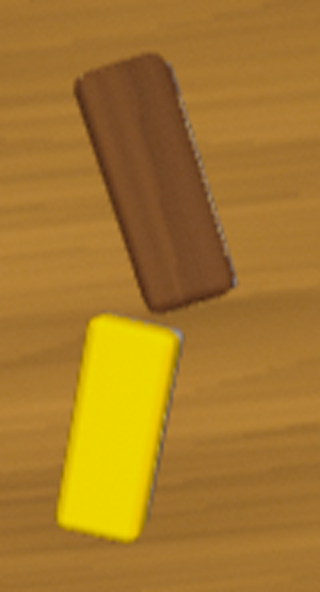

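```bash
python3 - <<'E'
from br import *
w=Cam('wrist'); print(w.plane([(130,98),(107,103)],[.0]).round(3),w.plane([(107,103),(70,117)],.068).round(3))
print('mug', w.plane([(133,245)],.05).round(3))
plan([.594,.3285,.30],.179,4)
E
```

```text
[[0.593 0.435 0.   ]
 [0.59  0.47  0.   ]] [[0.587 0.439 0.068]
 [0.575 0.489 0.068]]
mug [[0.384 0.457 0.05 ]]
[[0.0242, -0.017, 0.0005], [0.0253, -0.0153, 0.0005], [0.0263, -0.0135, 0.0005], [0.0272, -0.0116, 0.0005]]
roll -0.0698
```

Call:
servo_tool(grip=[0,0,0,0,0,0,0,0,0,0], linear=[[0.024,-0.017,0],[0.0255,-0.0155,0],[0.0265,-0.0135,0.03],[0.027,-0.0115,0.03],[0,0,0.05],[0,0,0.05],[0,0,0.04],[0,0,0],[0,0,0],[0,0,0]], roll=[-0.07,-0.07,-0.07,-0.07,0,0,0,0,0,0])

```text
time_s: 38.1
ee_pos: [0.5954, 0.3294, 0.1046]
tool_rot: [-3.127, -0.282, -0.005]
wrist_force: [0.1, 0.5, -0.0]
grip_width: 0.0879
```

```bash
python3 - <<'E'
from br import *
w=Cam('wrist','w22'); print(w.st['ee_pos'],psi(w.st),w.st['qpos'])
H=w.hsv(); h,s,v=[H[...,i].astype(int) for i in range(3)]
m=(v<130)&(h<20)&(v>60); m[:35]=0;m[265:]=0;m[:,:190]=0;m[:,315:]=0
for b in blobs(m,200): print(rect_on(w,b,.034),np.argwhere(b).mean(0)[::-1])
move_to([.594,.3285,.0165],.179)
E
```

```text
[0.59543058 0.32938027 0.1046409 ] 0.17980414479155687 [4.87785143e-01 6.48157591e-01 1.57224892e+00 2.05101048e-05
 9.17384758e-01 1.87876278e+00]
(array([702.47680664, 361.19570923]), (56.9537467956543, 25.931121826171875), np.float64(-1.3912906806290404)) [236.37905237  49.21795511]
(array([597.48303223, 331.42416382]), (99.52568054199219, 39.35021209716797), np.float64(0.17263855213703239)) [247.92766541 200.74700034]
shift tool [-0.0017  0.0006  0.0879] roll 0.0008
```

View pics/w22.png

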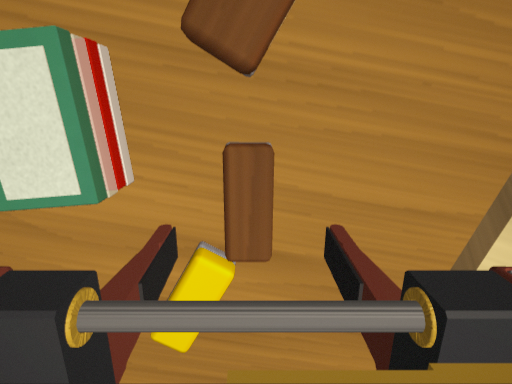

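Call:
servo_tool(grip=[0,0,0,0.4,0.6,0.8,1,1,1,1], linear=[[0,0,0.04],[0,0,0.035],[0,0,0.0125],[0,0,0],[0,0,0],[0,0,0],[0,0,0],[0,0,0],[0,0,-0.06],[0,0,-0.06]], roll=[0,0,0,0,0,0,0,0,0,0], grip_force=15)

```text
time_s: 39.4
ee_pos: [0.5933, 0.3282, 0.1348]
tool_rot: [3.128, 0.282, -0.004]
wrist_force: [0.7, 1.1, -0.4]
grip_width: 0.0398
```

```bash
python3 - <<'E'
from br import *
w=Cam('wrist','w23'); print(w.st['ee_pos'],psi(w.st),w.st['grip_width'])
c=np.array([.558,-.0258]); a=-.171; R=np.array([[np.cos(a),-np.sin(a)],[np.sin(a),np.cos(a)]])
for i,y in enumerate([.099,.033]): print('place',i+1,(c+R@[.01,y]).round(4))
p=c+R@[.01,.033]; s=w.st['ee_pos']; plan([p[0],p[1],.20],a,8)
E
```

```text
[0.59326964 0.32821336 0.1348404 ] 0.17981684689759037 0.03984421072386326
place 1 [0.5847 0.0701]
place 2 [0.5735 0.005 ]
[[-0.0103, 0.0395, -0.0069], [-0.0085, 0.0399, -0.0069], [-0.0068, 0.0402, -0.0069], [-0.005, 0.0405, -0.0069], [-0.0032, 0.0407, -0.0069], [-0.0014, 0.0408, -0.0069], [0.0004, 0.0408, -0.0069], [0.0022, 0.0408, -0.0069]]
roll 0.0439
```

Call:
servo_tool(grip=[1,1,1,1,1,1,1,1,1,1], linear=[[0,0,-0.055],[-0.0105,0.0395,0],[-0.0085,0.04,0],[-0.007,0.04,0],[-0.005,0.0405,0],[-0.003,0.0405,0],[-0.0015,0.041,0],[0.0005,0.041,0],[0.002,0.041,0],[0,0,0]], roll=[0,0.044,0.044,0.044,0.044,0.044,0.044,0.044,0.044,0])

```text
time_s: 40.7
ee_pos: [0.5688, 0.0005, 0.1895]
tool_rot: [3.129, -0.276, -0.001]
wrist_force: [0.0, 0.1, -1.8]
grip_width: 0.0398
```

```bash
python3 - <<'E'
from br import *
w=Cam('wrist','w24'); print(w.st['ee_pos'],psi(w.st),w.st['grip_width'])
print([f for f in find(w,'blue',z=.122)],find(w,'red',z=.122))
move_to([.5735,.005,.106],-.171)
E
```

```text
[5.68757814e-01 4.65717735e-04 1.89462964e-01] -0.17570996203179698 0.03978832012550275
[(array([567.8, -58.3]), array([97.5, 40.1]), np.float64(-0.173), array([327., 191.]))] [(array([ 554.1, -119.3]), array([99. , 44.5]), np.float64(-0.17), array([407., 196.]))]
shift tool [ 0.0039 -0.0039  0.0835] roll -0.0033
```

View pics/w24.png

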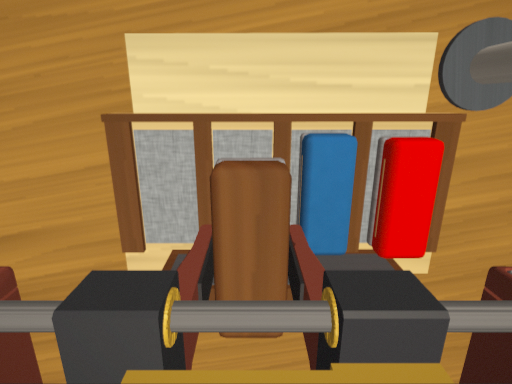

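```bash
python3 - <<'E'
from st import *
w=Cam('wrist'); 
c,y,R=stand_from_lip(w,(464.5,116),(103,116)); print('p2',c+R@[.01,.033]); move_to([.5735,.005,.106],-.171)
E
```

```text
width 0.2867 yaw -0.174 c [ 0.5592 -0.0233]
p2 [0.57472584 0.0074953 ]
shift tool [ 0.0039 -0.003   0.0836] roll -0.0019
```

Call:
servo_tool(grip=[1,1,1,1,1,1,0.6,0.45,0.45,0.45], linear=[[0.004,-0.004,0.03],[0,0,0.03],[0,0,0.014],[0,0,0.0095],[0,0,0],[0,0,0],[0,0,0],[0,0,0],[0,0,0],[0,0,-0.04]], roll=[0,0,0,0,0,0,0,0,0,0])

```text
time_s: 42.05
ee_pos: [0.5718, 0.006, 0.1443]
tool_rot: [3.13, -0.27, -0.009]
wrist_force: [0.8, 0.2, 1.3]
grip_width: 0.0484
```

```bash
python3 - <<'E'
from br import *
w=readout.observe(); s=w['ee_pos']; print(s,psi(w),w['grip_width'])
plan([.62,.33,.30],2.805,16,p0=[s[0],s[1],.30],s0=psi(w))
E
```

```text
[0.57177644 0.00595467 0.14425517] -0.17230533087960523 0.04835197028905374
[[-0.0005, -0.0205, -0.0], [0.0033, -0.0202, -0.0], [0.007, -0.0193, -0.0], [0.0104, -0.0176, -0.0], [0.0135, -0.0154, -0.0], [0.0161, -0.0126, -0.0], [0.0182, -0.0094, -0.0], [0.0196, -0.0059, -0.0], [0.0204, -0.0022, -0.0], [0.0204, 0.0016, -0.0], [0.0198, 0.0054, -0.0], [0.0184, 0.0089, -0.0], [0.0165, 0.0122, -0.0], [0.0139, 0.015, -0.0], [0.0109, 0.0173, -0.0], [0.0075, 0.0191, -0.0]]
roll -0.1861
```

Call:
servo_tool(grip=[0.45,0.3,0,0,0,0,0,0,0,0], linear=[[0,0,-0.055],[0,0,-0.055],[-0.0005,-0.0205,-0.04],[0.0035,-0.02,0],[0.007,-0.0195,0],[0.0105,-0.0175,0],[0.0135,-0.0155,0],[0.016,-0.0125,0],[0.018,-0.0095,0],[0.0195,-0.006,0]], roll=[0,0,-0.186,-0.186,-0.186,-0.186,-0.186,-0.186,-0.186,-0.186])

```text
time_s: 43.3
ee_pos: [0.598, 0.1683, 0.2963]
tool_rot: [2.48, 1.928, 0.0]
wrist_force: [-0.2, -0.0, 0.3]
grip_width: 0.0882
```

Call:
servo_tool(grip=[0,0,0,0,0,0,0,0,0,0], linear=[[0.0205,-0.002,0],[0.0205,0.0015,0],[0.02,0.0055,0],[0.0185,0.009,0],[0.0165,0.012,0],[0.014,0.015,0],[0.011,0.017,0],[0.0075,0.019,0],[0,0,0],[0,0,0]], roll=[-0.186,-0.186,-0.186,-0.186,-0.186,-0.186,-0.186,-0.186,0,0])

```text
time_s: 44.55
ee_pos: [0.6217, 0.3294, 0.2961]
tool_rot: [-0.534, -3.096, 0.001]
wrist_force: [0.5, -0.0, -0.4]
grip_width: 0.0881
```

```bash
python3 - <<'E'
from br import *
w=Cam('wrist','w25'); print(w.st['ee_pos'],psi(w.st),w.st['qpos'])
for c in ['yel']: print(c,find(w,c))
E
```

```text
[0.62171026 0.32941356 0.29605173] 2.800187337494465 [ 4.70416663e-01  4.82765152e-01  1.37922497e+00 -2.16208499e-04
  1.28011833e+00 -7.58912382e-01]
yel [(array([493.5, 364.7]), array([99.2, 39. ]), np.float64(-0.334), array([243.,  54.]))]
```

View pics/w25.png

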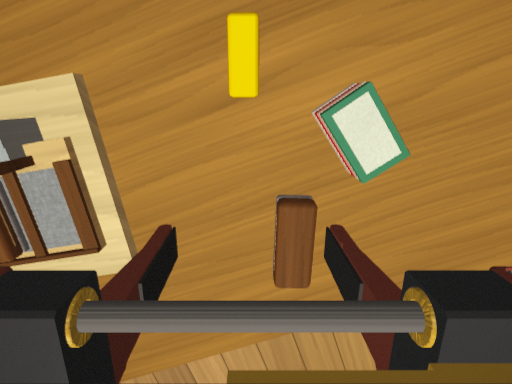

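```bash
python3 - <<'E'
from br import *
plan([.494,.3637,.29],2.806,3)
E
```

```text
[[0.044, -0.0034, 0.002], [0.044, -0.0033, 0.002], [0.044, -0.0033, 0.002]]
roll -0.0018
```

Call:
servo_tool(grip=[0,0,0,0,0,0,0,0,0,0], linear=[[0.044,-0.0035,0],[0.044,-0.0035,0.01],[0.044,-0.003,0.03],[0,0,0.05],[0,0,0.05],[0,0,0.05],[0,0,0],[0,0,0],[0,0,0],[0,0,0]], roll=[-0.002,-0.002,-0.002,0,0,0,0,0,0,0])

```text
time_s: 45.85
ee_pos: [0.4949, 0.3647, 0.1081]
tool_rot: [0.519, 3.096, 0.003]
wrist_force: [0.1, -0.2, -0.5]
grip_width: 0.088
```

```bash
python3 - <<'E'
from br import *
w=Cam('wrist','w26'); print(w.st['ee_pos'],psi(w.st),w.st['qpos'])
for c in ['yel']: print(c,find(w,c))
move_to([.494,.3637,.0165],2.806)
E
```

```text
[0.4948655  0.36466592 0.10807666] 2.809469805744687 [ 6.15699780e-01  5.63883099e-01  1.72884386e+00  1.10437715e-05
  8.45817748e-01 -6.22983207e-01]
yel [(array([490.4, 365.9]), array([98.8, 39. ]), np.float64(-0.337), array([249., 193.]))]
shift tool [ 0.0005 -0.0012  0.0912] roll 0.0036
```

Call:
servo_tool(grip=[0,0,0,0.4,0.6,0.8,1,1,1,1], linear=[[0.002,-0.0005,0.04],[0,0,0.038],[0,0,0.0125],[0,0,0],[0,0,0],[0,0,0],[0,0,0],[0,0,0],[0,0,-0.06],[0,0,-0.06]], roll=[0,0,0,0,0,0,0,0,0,0], grip_force=15)

```text
time_s: 47.15
ee_pos: [0.4912, 0.3638, 0.1361]
tool_rot: [-0.519, -3.097, 0.003]
wrist_force: [1.0, 0.4, -0.2]
grip_width: 0.0398
```

```bash
python3 - <<'E'
from br import *
w=readout.observe(); print(w['ee_pos'],psi(w),w['grip_width'])
c=np.array([.558,-.0256]); a=-.172; R=np.array([[np.cos(a),-np.sin(a)],[np.sin(a),np.cos(a)]])
p=c+R@[.01,.099]; print(p); plan([p[0],p[1],.22],a+np.pi,8)
E
```

```text
[0.49123414 0.36380615 0.13605918] 2.80978353171523 0.03978050012163041
[0.58479661 0.07022767]
[[-0.023, -0.0309, -0.0105], [-0.0224, -0.0313, -0.0105], [-0.0218, -0.0318, -0.0105], [-0.0211, -0.0322, -0.0105], [-0.0205, -0.0326, -0.0105], [-0.0198, -0.033, -0.0105], [-0.0192, -0.0334, -0.0105], [-0.0185, -0.0338, -0.0105]]
roll -0.02
```

Call:
servo_tool(grip=[1,1,1,1,1,1,1,1,1,1], linear=[[0,0,-0.06],[-0.023,-0.031,-0.01],[-0.0225,-0.0315,0],[-0.022,-0.032,0],[-0.021,-0.032,0],[-0.0205,-0.0325,0],[-0.02,-0.033,0],[-0.019,-0.0335,0],[-0.0185,-0.034,0],[0,0,0]], roll=[0,-0.02,-0.02,-0.02,-0.02,-0.02,-0.02,-0.02,-0.02,0])

```text
time_s: 48.4
ee_pos: [0.5861, 0.068, 0.2056]
tool_rot: [0.274, 3.13, -0.0]
wrist_force: [-1.0, 0.1, -0.8]
grip_width: 0.0399
```

```bash
python3 - <<'E'
from br import *
w=Cam('wrist','w27'); print(w.st['ee_pos'],psi(w.st),w.st['grip_width'])
move_to([.5848,.0702,.1055],-.172+np.pi)
E
```

```text
[0.5860824  0.0680377  0.20561291] 2.966673591915972 0.03989557601223848
shift tool [0.0009 0.0008 0.1   ] roll -0.0023
```

View pics/w27.png

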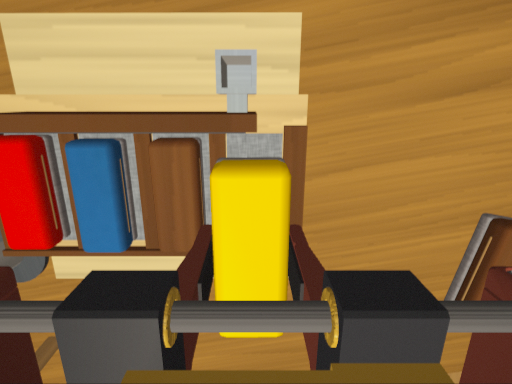

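```bash
python3 - <<'E'
from br import *
w=Cam('wrist'); c=np.array([.558,-.0256]); a=-.172; R=np.array([[np.cos(a),-np.sin(a)],[np.sin(a),np.cos(a)]])
S=lambda px,z:(R.T@(w.plane(px,z)[:,:2]-c).T).T.round(4)
print('felt',S([(225,148),(283,148)],.088),'rear-left corner',S([(307,95)],.088),'lip bay',S([(205,252)],.098),'sock',S([(236,72)],.124))
print('yellow-held',S([(211,170),(291,170)],.205+.018))
for col in ['red','blue']: print(col,[ (R.T@(f[0]/1000-c)).round(4) for f in find(w,col,z=.122)])
print(S([(157,140),(201,140),(147,245),(201,245)],.122))
E
```

```text
felt [[-0.0268  0.0753]
 [-0.0267  0.1278]] rear-left corner [[-0.0723  0.1471]] lip bay [[0.0725 0.0541]] sock [[-0.0878  0.0879]]
yellow-held [[-0.037   0.08  ]
 [-0.0369  0.1172]]
red []
blue [array([ 0.0105, -0.0281])]
[[-0.0384  0.025 ]
 [-0.0383  0.0596]
 [ 0.0527  0.0078]
 [ 0.0528  0.055 ]]
```

Call:
servo_tool(grip=[1,1,1,1,1,1,0.6,0.45,0.45,0.45], linear=[[0,0.002,0.04],[0,0,0.03],[0,0,0.02],[0,0,0.01],[0,0,0],[0,0,0],[0,0,0],[0,0,0],[0,0,0],[0,0,-0.04]], roll=[0,0,0,0,0,0,0,0,0,0])

```text
time_s: 49.75
ee_pos: [0.5839, 0.0719, 0.1436]
tool_rot: [-0.269, -3.124, 0.002]
wrist_force: [0.5, 0.3, 1.3]
grip_width: 0.0485
```

Call:
servo_tool(grip=[0.45,0.2,0,0,0,0,0,0,0,0], linear=[[0,0,-0.055],[0,0,-0.055],[0,0,-0.055],[0,-0.05,-0.03],[0,-0.05,-0.01],[0,0,0],[0,0,0],[0,0,0],[0,0,0],[0,0,0]], roll=[0,0,0,0,0,0,0,0,0,0])

```text
time_s: 51.0
ee_pos: [0.5689, -0.0257, 0.3503]
tool_rot: [-0.268, -3.13, -0.0]
wrist_force: [-0.4, 0.0, -0.5]
grip_width: 0.0876
```

```bash
python3 - <<'E'
from br import *
w=Cam('wrist','w28'); print(w.st['ee_pos'],psi(w.st),w.st['qpos'])
E
```

```text
[ 0.56894533 -0.02571358  0.35033908] 2.970748826988751 [-6.60908312e-02  2.24577983e-01  1.62822077e+00  5.95625334e-05
  1.28938393e+00 -1.46605989e+00]
```

View pics/w28.png

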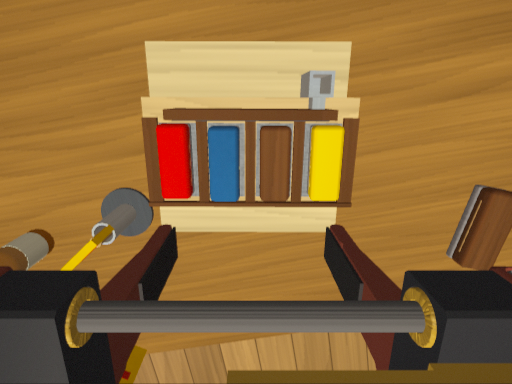

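```bash
python3 - <<'E'
from br import *
w=Cam('wrist'); cv2.imwrite('pics/w28c.png',cv2.resize(w.img[90:215,135:365],None,fx=3.4,fy=3.4,interpolation=cv2.INTER_CUBIC))
E
```

```text
(no output)
```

View pics/w28c.png

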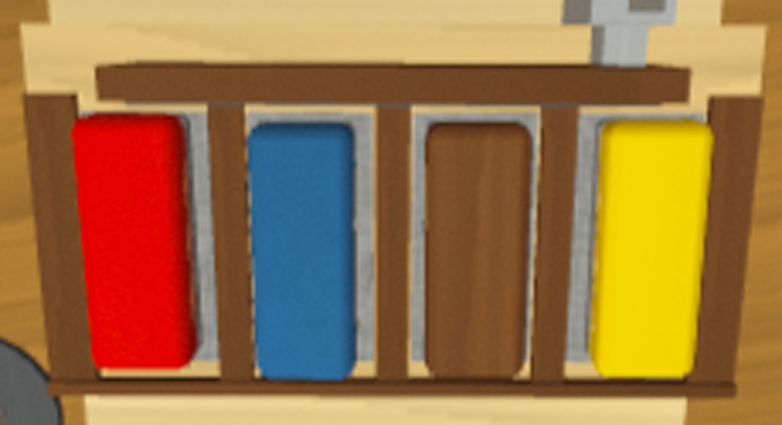

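```bash
python3 - <<'E'
from br import *; from st import *
w=Cam('wrist'); g=lambda p:np.array(p)/3.4+[135,90]
c,y,R=stand_from_lip(w,g((48,386)),g((736,388)))
c=np.array([.5585,-.0246]); a=-.172; R=np.array([[np.cos(a),-np.sin(a)],[np.sin(a),np.cos(a)]])
for col in ['red','blue','yel']:
    for f in find(w,col,z=.122): print(col,(R.T@(f[0]/1000-c)).round(4),f[1],f[2])
print('brown',(R.T@(w.plane([g((425,125)),g((531,125)),g((524,377)),g((425,377))],.122)[:,:2].mean(0)-c)).round(4))
# flag & pot
t=Cam('top'); i=t.img[130:200,300:370]; cv2.imwrite('pics/t28f.png',cv2.resize(i,None,fx=8,fy=8,interpolation=cv2.INTER_CUBIC))
s=Cam('scene'); i=s.img[160:240,130:200]; cv2.imwrite('pics/s28f.png',cv2.resize(i,None,fx=7,fy=7,interpolation=cv2.INTER_CUBIC))
E
```

```text
width 0.2896 yaw -0.174 c [ 0.5569 -0.0238]
red [ 0.0071 -0.0973] [96.8 41.5] -0.175
blue [ 0.0115 -0.0341] [96.1 37.8] -0.174
yel [0.0102 0.0976] [98.6 41.4] -0.166
brown [0.012  0.0324]
```

View pics/t28f.png

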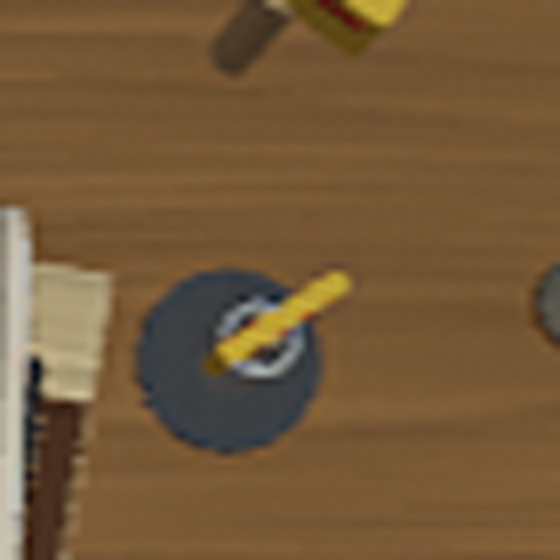

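View pics/s28f.png

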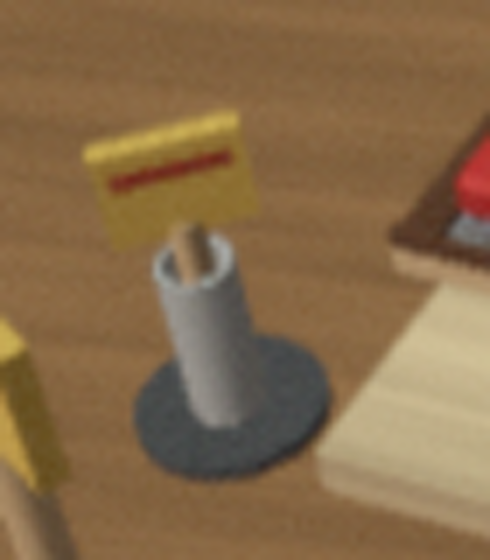

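```bash
python3 - <<'E'
from h import *
t=Cam('top'); g=lambda p:np.array(p)/8+[300,130]
P=t.plane([g((222,357)),g((343,283)),g((282,320))],.167); print('board top ends/mid',P.round(4)); d=P[1]-P[0]; print(np.linalg.norm(d),np.arctan2(d[1],d[0]))
print('rim',t.plane([g((262,338))],.095).round(4),'disc',t.plane([g((230,360))],.006).round(4))
s=Cam('scene'); f=lambda p:np.array(p)/7+[130,160]
print('rim scene',s.plane([f((195,260))],.095).round(4),'boardtop scene',s.plane([f((85,155)),f((240,120))],.167).round(4))
plan([P[2][0],P[2][1],.33],np.arctan2(d[1],d[0])+np.pi,10)
E
```

```text
board top ends/mid [[ 0.6212 -0.2311  0.167 ]
 [ 0.6546 -0.2851  0.167 ]
 [ 0.6379 -0.2578  0.167 ]]
0.06356519999026447 -1.0162713549905833
rim [[ 0.6386 -0.2613  0.095 ]] disc [[ 0.6387 -0.261   0.006 ]]
rim scene [[ 0.6393 -0.2579  0.095 ]] boardtop scene [[ 0.6577 -0.2837  0.167 ]
 [ 0.6246 -0.228   0.167 ]]
[[-0.0108, -0.0216, 0.0021], [-0.0125, -0.0206, 0.0021], [-0.0142, -0.0195, 0.0021], [-0.0158, -0.0182, 0.0021], [-0.0173, -0.0168, 0.0021], [-0.0187, -0.0153, 0.0021], [-0.0199, -0.0137, 0.0021], [-0.021, -0.012, 0.0021], [-0.0219, -0.0102, 0.0021], [-0.0227, -0.0083, 0.0021]]
roll 0.0844
```

Call:
servo_tool(grip=[0,0,0,0,0,0,0,0,0,0], linear=[[-0.011,-0.0215,0.002],[-0.0125,-0.0205,0.002],[-0.014,-0.0195,0.002],[-0.016,-0.018,0.002],[-0.0175,-0.017,0.002],[-0.0185,-0.0155,0.002],[-0.02,-0.0135,0.002],[-0.021,-0.012,0.002],[-0.022,-0.01,0.002],[-0.0225,-0.0085,0.002]], roll=[0.0845,0.0845,0.0845,0.0845,0.0845,0.0845,0.0845,0.0845,0.0845,0.0845])

```text
time_s: 52.6
ee_pos: [0.6382, -0.2584, 0.3305]
tool_rot: [-1.533, -2.742, -0.0]
wrist_force: [-0.4, 0.2, 0.0]
grip_width: 0.0878
```

Call:
servo_tool(grip=[0,0,0,0,0,0,0,0,0,0], linear=[[0,0,0.02],[0,0,0.02],[0,0,0],[0,0,0],[0,0,0],[0,0,0],[0,0,0],[0,0,0],[0,0,0],[0,0,0]], roll=[0,0,0,0,0,0,0,0,0,0])

```text
time_s: 53.85
ee_pos: [0.638, -0.2576, 0.2906]
tool_rot: [-1.529, -2.744, 0.0]
wrist_force: [0.6, 0.9, 1.1]
grip_width: 0.0877
```

```bash
python3 - <<'E'
from br import *
w=Cam('wrist','w29'); print(w.st['ee_pos'],psi(w.st),w.st['qpos'])
E
```

```text
[ 0.63802893 -0.25759066  0.29063582] 2.1247326710222776 [-4.01011568e-01  4.62150957e-01  1.42417571e+00 -2.15367073e-06
  1.25533584e+00 -9.54947246e-01]
```

View pics/w29.png

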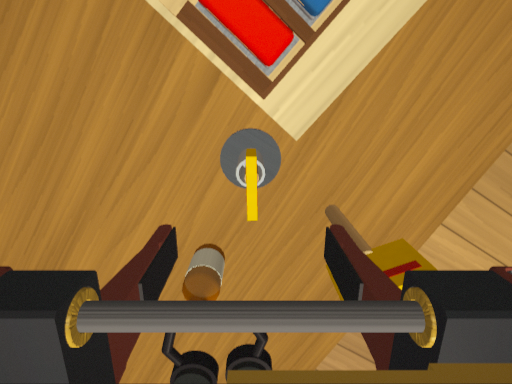

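```bash
python3 - <<'E'
from h import *
w=Cam('wrist'); t=Cam('top','t29'); s=Cam('scene','s29')
print('stick foot ground', w.plane([(333,212)],0.008).round(3))
cv2.imwrite('pics/a.png',cv2.resize(t.img[95:190,290:370],None,fx=7,fy=6.3,interpolation=cv2.INTER_CUBIC))
cv2.imwrite('pics/b.png',cv2.resize(s.img[170:270,90:200],None,fx=6,fy=6,interpolation=cv2.INTER_CUBIC))
E
```

```text
stick foot ground [[ 0.793 -0.263  0.008]]
```

View pics/a.png

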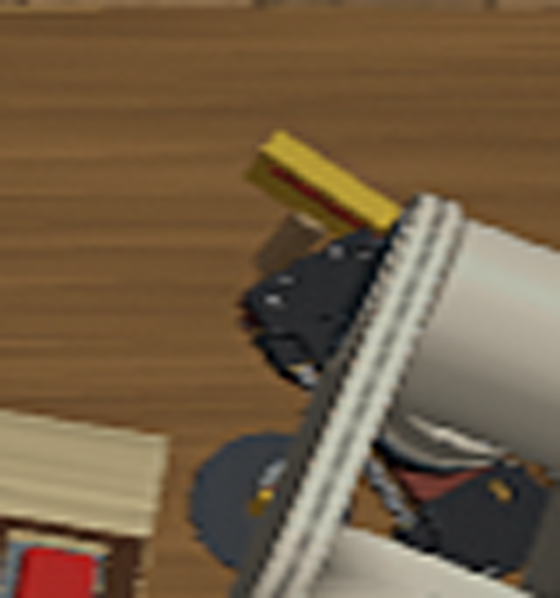

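View pics/b.png

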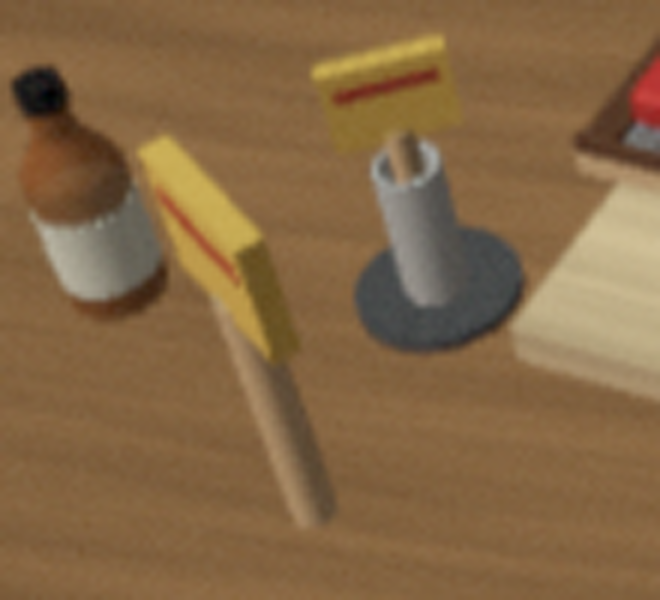

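```bash
python3 - <<'E'
from br import *
w=Cam('wrist'); cv2.imwrite('pics/w29c.png',cv2.resize(w.img[120:235,195:310],None,fx=5,fy=5,interpolation=cv2.INTER_CUBIC))
E
```

```text
(no output)
```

View pics/w29c.png

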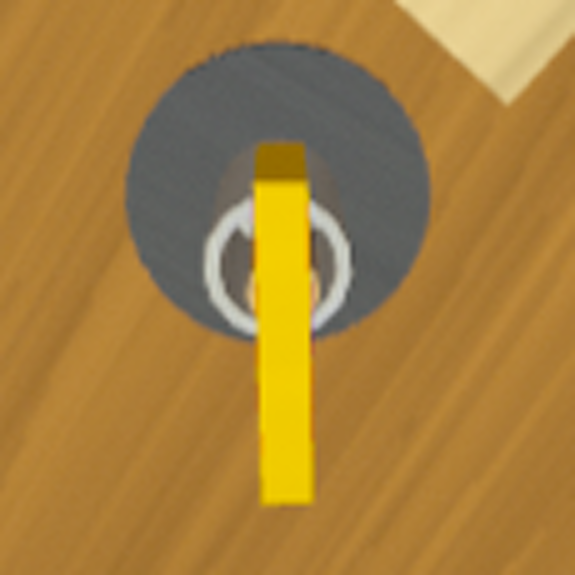

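```bash
python3 - <<'E'
from br import *
w=Cam('wrist'); g=lambda p:np.array(p)/5+[195,120]
P=w.plane([g((281,180)),g((288,504))],.167); d=P[0]-P[1]; print(P.round(4),P.mean(0).round(4),np.linalg.norm(d),np.arctan2(d[1],d[0]))
print('rim',w.plane([g((278,267))],.095).round(4), 'stick at board bottom', w.plane([g((283,292))],.112).round(4))
move_to([P.mean(0)[0],P.mean(0)[1],.136],np.arctan2(d[1],d[0]))
E
```

```text
[[ 0.6239 -0.2313  0.167 ]
 [ 0.6593 -0.2859  0.167 ]] [ 0.6416 -0.2586  0.167 ] 0.06505283193412029 2.1468042788305945
rim [[ 0.6413 -0.2604  0.095 ]] stick at board bottom [[ 0.6432 -0.2613  0.112 ]]
shift tool [-0.0028  0.0025  0.1546] roll -0.022
```

Call:
servo_tool(grip=[0,0,0,0,0,0,0.3,0.5,0.7,0.8], linear=[[-0.002,0.002,0.04],[0,0,0.05],[0,0,0.04],[0,0,0.024],[0,0,0],[0,0,0],[0,0,0],[0,0,0],[0,0,0],[0,0,0]], roll=[-0.015,0,0,0,0,0,0,0,0,0], grip_force=8)

```text
time_s: 55.4
ee_pos: [0.6409, -0.2582, 0.1369]
tool_rot: [1.508, 2.755, 0.0]
wrist_force: [-0.5, 0.3, -0.7]
grip_width: 0.0513
```

Call:
servo_tool(grip=[0.9,1,1,1,1,1,1,1,1,1], linear=[[0,0,0],[0,0,0],[0,0,0],[0,0,0],[0,0,0],[0,0,0],[0,0,0],[0,0,0],[0,0,0],[0,0,0]], roll=[0,0,0,0,0,0,0,0,0,0], grip_force=15)

```text
time_s: 56.65
ee_pos: [0.6408, -0.2582, 0.1367]
tool_rot: [-1.509, -2.756, 0.0]
wrist_force: [0.1, 0.1, -1.3]
grip_width: 0.0101
```

```bash
python3 - <<'E'
from br import *
w=Cam('wrist','w30'); print(w.st['ee_pos'],psi(w.st),w.st['grip_width'],w.st['wrist_force'])
E
```

```text
[ 0.64079163 -0.25818002  0.13666286] 2.1398324659496404 0.010139477503563735 [ 0.14763922  0.08708945 -1.28592561]
```

View pics/w30.png

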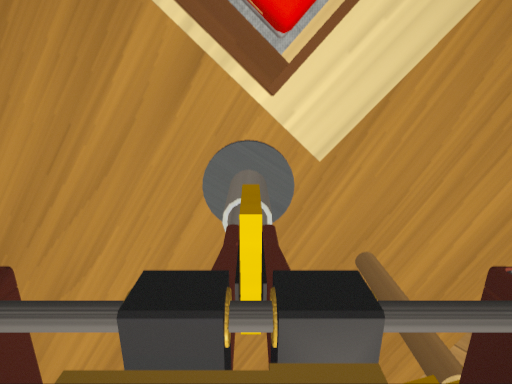

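Call:
servo_tool(grip=[1,1,1,1,1,1,1,1,1,1], linear=[[0,0,-0.01],[0,0,-0.03],[0,0,-0.04],[0,0,-0.05],[0,0,-0.05],[0,0,-0.02],[0,0,0],[0,0,0],[0,0,0],[0,0,0]], roll=[0,0,0,0,0,0,0,0,0,0])

```text
time_s: 57.95
ee_pos: [0.6404, -0.258, 0.3351]
tool_rot: [-1.508, -2.754, 0.0]
wrist_force: [0.2, 0.5, -0.6]
grip_width: 0.01
```

```bash
python3 - <<'E'
from br import *
s=Cam('scene','s31'); w=readout.observe(); print(w['ee_pos'],psi(w),w['grip_width'])
cv2.imwrite('pics/s31c.png',cv2.resize(s.img[90:240,110:250],None,fx=4,fy=4,interpolation=cv2.INTER_CUBIC))
plan([.4844,.0741,w['ee_pos'][2]],1.399,10)
E
```

```text
[ 0.64053531 -0.25808052  0.33549695] 2.139808563786156 0.0100417530928103
[[0.0364, 0.0047, -0.0], [0.0366, 0.002, -0.0], [0.0367, -0.0007, -0.0], [0.0365, -0.0034, -0.0], [0.0362, -0.0061, -0.0], [0.0356, -0.0088, -0.0], [0.0349, -0.0114, -0.0], [0.034, -0.0139, -0.0], [0.0328, -0.0164, -0.0], [0.0315, -0.0188, -0.0]]
roll 0.0741
```

View pics/s31c.png

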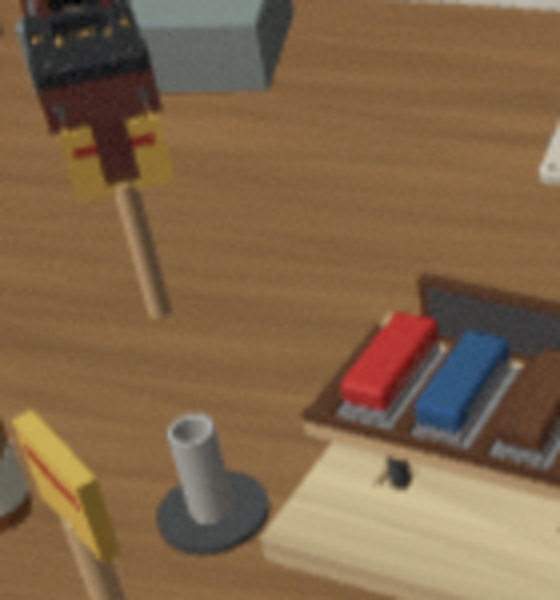

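Call:
servo_tool(grip=[1,1,1,1,1,1,1,1,1,1], linear=[[0.0365,0.0045,0],[0.0365,0.002,0],[0.0365,-0.0005,0],[0.0365,-0.0035,0],[0.036,-0.006,0],[0.0355,-0.009,0],[0.035,-0.0115,0],[0.034,-0.014,0],[0.033,-0.0165,0],[0.0315,-0.019,0]], roll=[0.074,0.074,0.074,0.074,0.074,0.074,0.074,0.074,0.074,0.074])

```text
time_s: 59.25
ee_pos: [0.4832, 0.0744, 0.3366]
tool_rot: [-2.406, -2.02, -0.0]
wrist_force: [0.7, 0.7, -0.6]
grip_width: 0.0098
```

Call:
servo_tool(grip=[1,1,1,1,1,1,1,1,1,1], linear=[[0,0,0.02],[0,0,0.02],[0,0,0.02],[0,0,0.01],[0,0,0],[0,0,0],[0,0,0],[0,0,0],[0,0,0],[0,0,0]], roll=[0,0,0,0,0,0,0,0,0,0])

```text
time_s: 60.5
ee_pos: [0.4839, 0.0735, 0.2668]
tool_rot: [2.403, 2.024, 0.0]
wrist_force: [-0.2, -0.2, -1.4]
grip_width: 0.01
```

```bash
python3 - <<'E'
from br import *
w=Cam('wrist','w32'); print(w.st['ee_pos'],psi(w.st),w.st['grip_width'])
s=Cam('scene','s32'); cv2.imwrite('pics/s32c.png',cv2.resize(s.img[90:230,200:340],None,fx=4.2,fy=4.2,interpolation=cv2.INTER_CUBIC))
E
```

```text
[0.48386337 0.07346198 0.26676368] 1.3997993014062142 0.00998179028803293
```

View pics/w32.png

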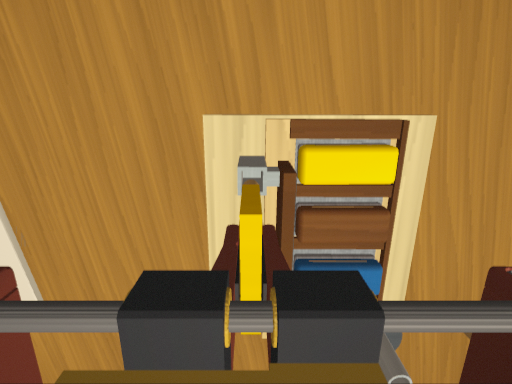

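View pics/s32c.png

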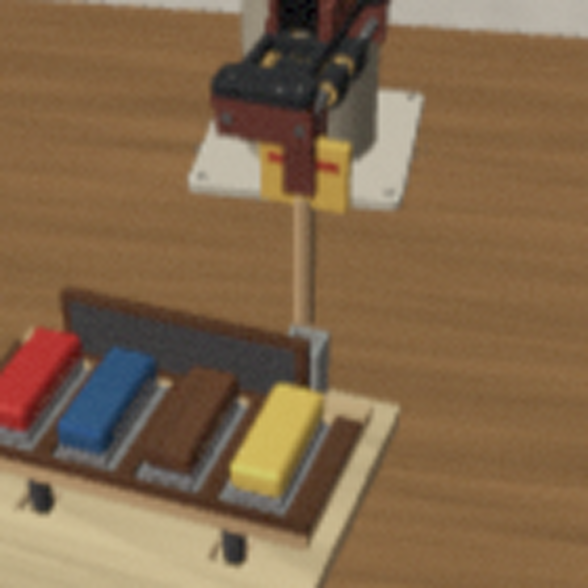

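```bash
python3 - <<'E'
from br import *
w=Cam('wrist'); cv2.imwrite('pics/w32c.png',cv2.resize(w.img[140:240,205:305],None,fx=6,fy=6,interpolation=cv2.INTER_CUBIC))
s=Cam('scene'); cv2.imwrite('pics/s32d.png',cv2.resize(s.img[130:190,250:300],None,fx=10,fy=10,interpolation=cv2.INTER_CUBIC))
E
```

```text
(no output)
```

View pics/w32c.png

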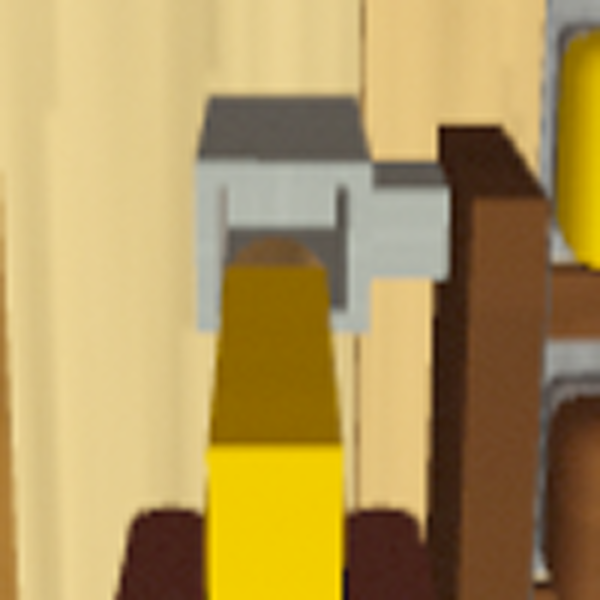

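View pics/s32d.png

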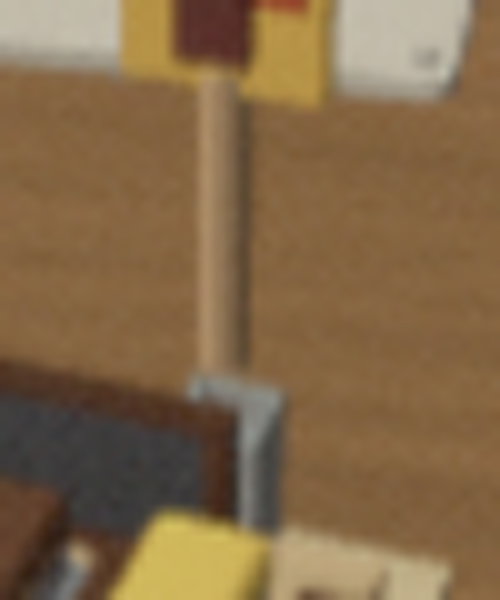

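```bash
python3 - <<'E'
from br import *
w=Cam('wrist'); g=lambda p:np.array(p)/6+[205,140]
p=psi(w.st); X=np.array([np.cos(p),np.sin(p)]);Y=np.array([np.sin(p),-np.cos(p)]); e=w.st['ee_pos']; print(e,p)
m=w.plane([g((284,245))],.124)[0]; k=w.plane([g((277,238))],e[2]-.1247)[0]
for n,q in [('mouth',m),('stick end edge',k)]: print(n,q.round(4),'tool xy rel TCP',((q[:2]-e[:2])@X).round(4),((q[:2]-e[:2])@Y).round(4))
L=w.plane([g((197,160)),g((371,160)),g((368,330)),g((197,330))],.124); print(np.linalg.norm(L[0]-L[1]),np.linalg.norm(L[1]-L[2])); d=L[1]-L[0]; print('sock yaw',np.arctan2(d[1],d[0]))
s=Cam('scene'); f=lambda q:np.array(q)/10+[250,130]
# scene: stick axis low point & mouth centre
print(s.proj(np.r_[m[:2],.124]),'seen rear/left edges'); print('stick low', f((222,370)), s.proj(np.r_[k[:2]-.008*X,e[2]-.1247]))
E
```

```text
[0.48385459 0.07346461 0.26667445] 1.3998183634066337
mouth [0.4874 0.0745 0.124 ] tool xy rel TCP 0.0017 0.0033
stick end edge [0.4872 0.0806 0.142 ] tool xy rel TCP 0.0076 0.0021
0.029180067233937037 0.02989461128304309
sock yaw -0.17126557502814233
[[272.10009457 170.99621329]] seen rear/left edges
stick low [272.2 167. ] [[271.63751182 166.16294166]]
```

Call:
servo_tool(grip=[1,1,1,1,1,1,1,1,1,1], linear=[[0.002,0.001,0],[0,0,0],[0,0,0.005],[0,0,0.005],[0,0,0.005],[0,0,0.005],[0,0,0.005],[0,0,0.005],[0,0,0.005],[0,0,0]], roll=[0,0,0,0,0,0,0,0,0,0])

```text
time_s: 62.05
ee_pos: [0.4849, 0.0752, 0.2313]
tool_rot: [-2.403, -2.023, 0.001]
wrist_force: [-0.2, 0.6, -0.4]
grip_width: 0.0099
```

```bash
python3 - <<'E'
from br import *
w=Cam('wrist','w33'); print(w.st['ee_pos'],psi(w.st),w.st['grip_width'],w.st['wrist_force'],w.st['moment'])
cv2.imwrite('pics/w33c.png',cv2.resize(w.img[140:240,205:305],None,fx=6,fy=6,interpolation=cv2.INTER_CUBIC))
s=Cam('scene'); cv2.imwrite('pics/s33d.png',cv2.resize(s.img[120:190,240:300],None,fx=8,fy=8,interpolation=cv2.INTER_CUBIC))
E
```

```text
[0.4849267  0.07522099 0.23126633] 1.3997580592514272 0.00991565889261141 [-0.23015264  0.57903773 -0.35856286] [ 0.01681389 -0.02695335  0.03483292]
```

View pics/w33c.png

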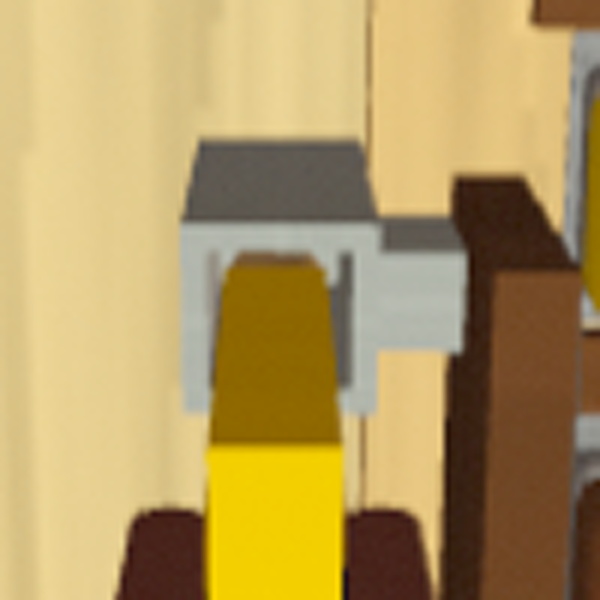

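View pics/s33d.png

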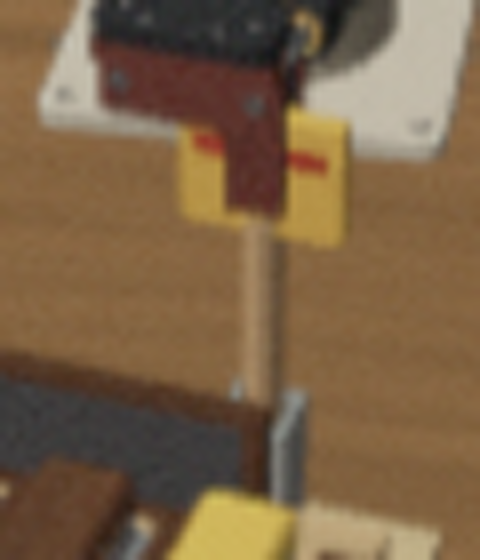

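Call:
servo_tool(grip=[1,1,1,1,1,1,1,1,1,1], linear=[[0,0,0.005],[0,0,0.005],[0,0,0.005],[0,0,0.005],[0,0,0.005],[0,0,0.005],[0,0,0.005],[0,0,0.004],[0,0,0.002],[0,0,0]], roll=[0,0,0,0,0,0,0,0,0,0], grip_force=8)

```text
time_s: 63.4
ee_pos: [0.4851, 0.0753, 0.1906]
tool_rot: [-2.403, -2.024, 0.0]
wrist_force: [-0.2, -0.0, -0.1]
grip_width: 0.0099
```

```bash
python3 - <<'E'
from br import *
w=Cam('wrist','w34'); print(w.st['ee_pos'],psi(w.st),w.st['grip_width'],w.st['wrist_force'],w.st['moment'])
E
```

```text
[0.48514892 0.07527059 0.19056882] 1.3998582157416346 0.009874404476958136 [-0.22232717 -0.04147729 -0.11503604] [-0.06456606 -0.06183219 -0.00360097]
```

Call:
servo_tool(grip=[1,1,1,1,1,1,1,1,1,1], linear=[[0,0,0.001],[0,0,0.001],[0,0,0.001],[0,0,0.001],[0,0,0.001],[0,0,0],[0,0,0],[0,0,0],[0,0,0],[0,0,0]], roll=[0,0,0,0,0,0,0,0,0,0], grip_force=8)

```text
time_s: 64.7
ee_pos: [0.4858, 0.0755, 0.1869]
tool_rot: [2.403, 2.023, 0.002]
wrist_force: [-3.2, 0.1, 10.7]
grip_width: 0.0102
```

```bash
python3 - <<'E'
from br import *
w=Cam('wrist','w35'); print(w.st['ee_pos'],psi(w.st),w.st['grip_width'],w.st['wrist_force'],w.st['moment'])
s=Cam('scene'); cv2.imwrite('pics/s35d.png',cv2.resize(s.img[120:190,240:300],None,fx=8,fy=8,interpolation=cv2.INTER_CUBIC))
E
```

```text
[0.48582057 0.07548863 0.18686293] 1.399741837707541 0.010169627727845739 [-3.21789217  0.08231232 10.68257914] [0.03688319 0.52850673 0.03256207]
```

View pics/s35d.png

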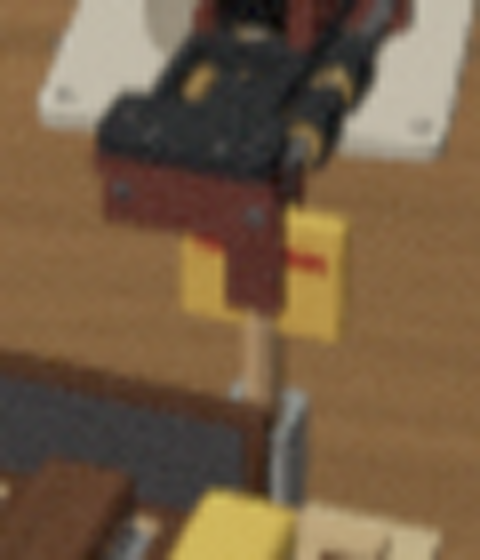

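Call:
servo_tool(grip=[1,1,0.97,0.9,0.8,0.7,0.6,0.6,0.6,0.6], linear=[[0,0,-0.001],[0,0,0],[0,0,0],[0,0,0],[0,0,0],[0,0,0],[0,0,-0.01],[0,0,-0.03],[0,0,-0.05],[0,0,-0.05]], roll=[0,0,0,0,0,0,0,0,0,0], grip_force=4)

```text
time_s: 66.05
ee_pos: [0.4849, 0.0752, 0.3286]
tool_rot: [-2.403, -2.024, 0.0]
wrist_force: [0.5, 0.2, 0.5]
grip_width: 0.0351
```

```bash
python3 - <<'E'
from br import *
w=Cam('wrist','w36'); print(w.st['ee_pos'],psi(w.st),w.st['grip_width'],w.st['wrist_force'])
s=Cam('scene'); cv2.imwrite('pics/s36d.png',cv2.resize(s.img[110:270,170:340],None,fx=4,fy=3.7,interpolation=cv2.INTER_CUBIC))
E
```

```text
[0.48488132 0.0751971  0.32857805] 1.3997626742125655 0.035136253965738565 [0.48782935 0.15239128 0.51142496]
```

View pics/w36.png

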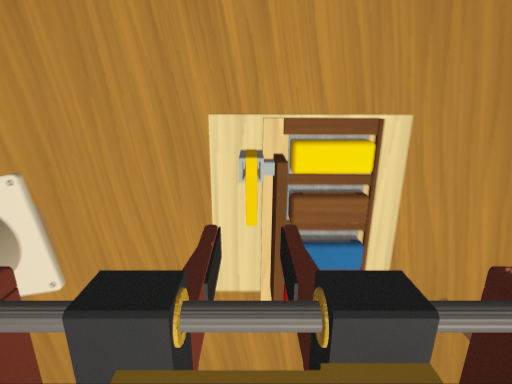

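View pics/s36d.png

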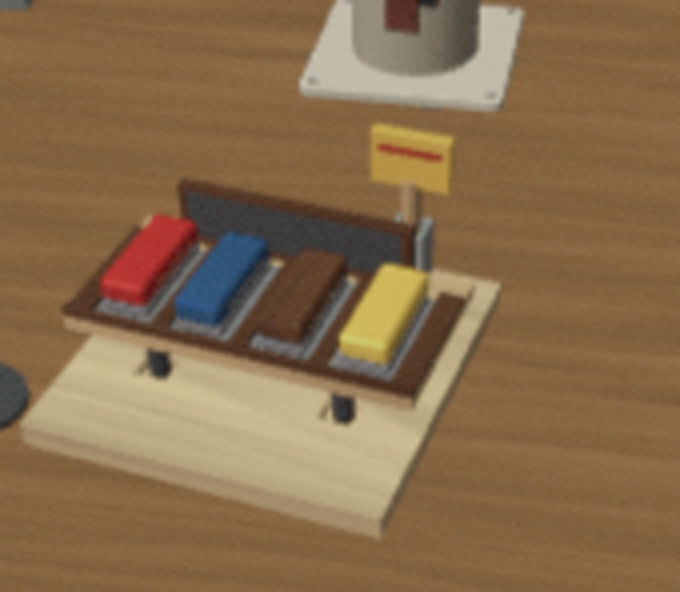

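Call:
servo_tool(grip=[0.6,0.6,0.6,0.6,0.6,0.6,0.6,0.6,0.6,0.6], linear=[[0,-0.01,-0.02],[-0.05,0,0],[-0.05,0,0],[-0.05,0,0],[-0.05,0,0],[-0.05,0,0],[-0.05,0,0],[-0.05,0,0],[0,0,0],[0,0,0]], roll=[0,0,0,0,0,0,0,0,0,0])

```text
time_s: 67.4
ee_pos: [0.4154, -0.2676, 0.3463]
tool_rot: [-2.403, -2.022, -0.0]
wrist_force: [-0.8, 0.1, -0.4]
grip_width: 0.0351
```

```bash
python3 - <<'E'
from br import *
w=Cam('wrist','w37'); print(w.st['ee_pos'],psi(w.st))
t=Cam('top','t37'); cv2.imwrite('pics/t37c.png',cv2.resize(t.img[110:260,90:350],None,fx=3,fy=3,interpolation=cv2.INTER_CUBIC))
s=Cam('scene','s37'); cv2.imwrite('pics/s37c.png',cv2.resize(s.img[130:270,175:325],None,fx=5,fy=4.2,interpolation=cv2.INTER_CUBIC))
E
```

```text
[ 0.41540679 -0.26758372  0.34626335] 1.399004107764857
```

View pics/t37c.png

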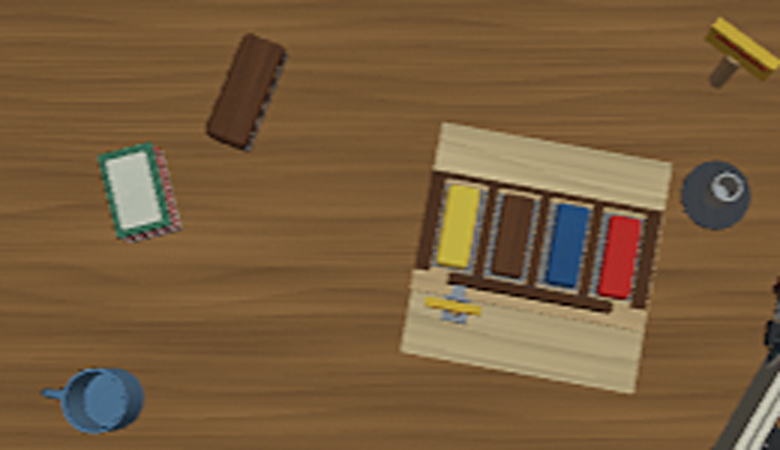

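View pics/s37c.png

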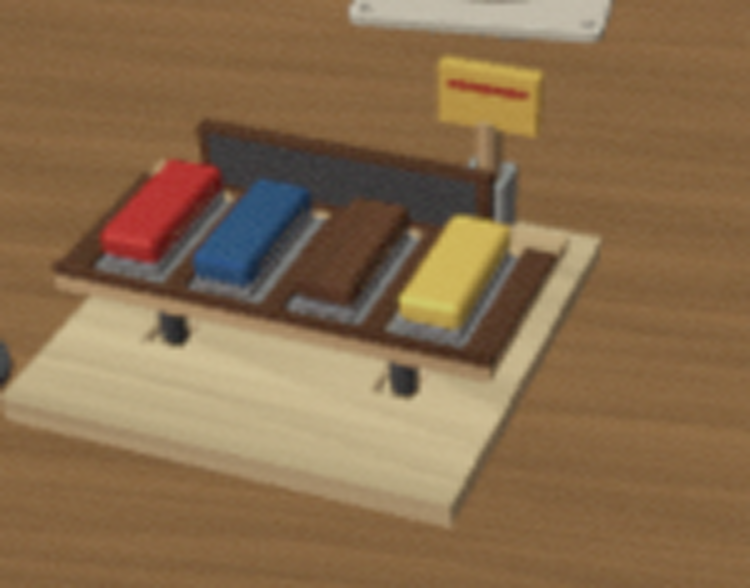

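View pics/w37.png

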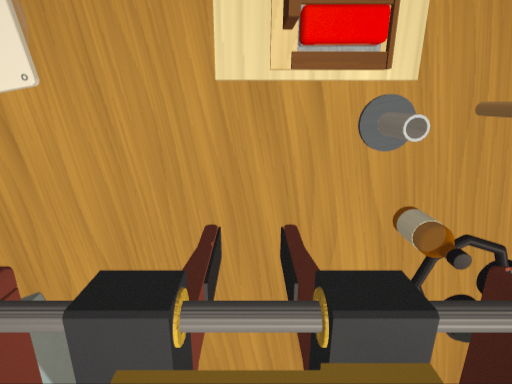

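```bash
python3 - <<'E'
from standpnp import *
t=Cam('top'); s=Cam('scene')
g=lambda p:np.array(p)/3+[90,110]; f=lambda p:np.array([p[0]/5+175,p[1]/4.2+130])
so=[((.075,-.145,.01),f((55,268))),((.075,.145,.01),f((490,360))),((-.061,-.1,.062),f((201,121))),((-.049,.1,.062),f((496,176)))]
to=[((-.075,.145,0),g((413,269))),((-.075,-.145,0),g((644,327))),((.075,-.145,.01),g((662,211))),((.075,.145,.01),g((434,172)))]
to=[to[0],to[2],to[3]]
R,T,r=pose2([(t,to,1),(s,so,1)],np.r_[0,0,-.17,.56,-.03,.088]); report(R,T); print(r.reshape(-1,2).round(1))
P=t.plane([g((427,302)),g((480,312))],.219); d=P[0]-P[1]; print('flag',P.mean(0).round(4),np.linalg.norm(d).round(4),np.arctan2(d[1],d[0])-np.pi/2)
a=tri(t,g((427,302)),s,f((542,70))) if 0 else None
print('tri flag top mid',tri(t,g((453.5,307)),s,f((490,66))))
E
```

```text
yaw -0.176 pitch 0.017 roll 0.017 T [ 0.559  -0.0238  0.0861]
FL z 0.0126 plinth xy [0.0486 0.0852]
FR z 0.0099 plinth xy [ 0.0484 -0.0747]
RL z 0.0143 plinth xy [-0.0514  0.0853]
RR z 0.0116 plinth xy [-0.0516 -0.0747]
[[-1.4  6.5]
 [ 0.   0.2]
 [-0.9 -1.1]
 [-0.6  0.2]
 [-0.1 -0.2]
 [ 0.3 -0.4]
 [-1.9  0.8]]
flag [0.4834 0.0742 0.219 ] 0.0614 -0.17968238219362775
tri flag top mid (array([0.4832418 , 0.07512966, 0.21819552]), np.float64(0.0019428182191246657))
```

```bash
python3 -c "
from bench import sign_off
print(sign_off())"
```

```text
the job is handed in; nothing more can be done
None
```

The job is done and handed in at about 68 s: the stand is seated on its plinth, all four brushes are on the felt, and the flag is in the socket.

**What I did**
- **Stand:** it started turned about 0.94 rad, more than the stated 0.6, and its front-left foot hung over the plinth edge down to the counter. Pinching the header levelled the stand and brought the rear-left foot out of its pocket. For a moment in that step my estimate had every foot except rear-left above the plinth face. I then let the right feet back down onto the face, turned the stand home and lowered it into the pockets.
- **Brushes:** yellow is on place 1, brown (the smaller one) on 2, blue on 3 and red on 4, all front to back.
- **Flag:** I pulled the smaller one from the tube pot and pushed it into the socket until it met the bottom (10.7 N), then released it.

**Last checks**
- **Stand:** the shelf top measured 86 mm up, against 88 mm when seated and 98 mm with the feet up. Yaw was -0.176 rad against the plinth's -0.175. The fitted tilt was up to 0.017 rad, within the error of that measurement. I judged it steady from its height and level and did not push it to test.
- **Brushes:** all four measured within 5 mm of their place centres and parallel to the bays.
- **Flag:** its top measured 218 mm up (219 expected), yaw about -0.18 rad.
- **Bystanders:** the tapes and mug stood unmoved in the last top picture, and the bottle in the last wrist picture.

**What disagreed**
- One wrist-camera estimate of the stand was about 7 mm off in x, and the plinth in that same view was shifted by the same amount. I used the other views.
- One rear shelf corner in the top-camera fits was about 6 px off; the rest agreed within 2 px, apart from one header corner in the scene view that was 3 px off in the earlier fit.
- The stand's sideways offset came out at about 5 mm in the last fit, against the 4 mm of play.

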